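# Clear down the ball-checking station

## Task

Clear down the measuring bench: swing the folded hook on the black upright out until it stands square to the upright, then take the clamp ring out of its rack by its tab and hang it there, tab up, and let it come to rest. Lower every white reference ball on the rubber mat gently into the deep grey case, without dropping it or knocking it on the case, so that all lie on its floor, and leave the other things on the bench where they are.

Things in the scene. Friction and masses are not known exactly. Their poses are not given: they have to be found in the camera images.
- hook (a joint): angle of the steel folding hook about its vertical hinge: 0 = folded flat along the upright's face, 1.57 = standing square out from that face (stop at 1.6). Seen from above it opens clockwise. Stiff: it stays where it is left; about 1.7 N at the end post moves it
- hook_hinge (a point): point on the hook's vertical hinge axis, at the height of the bar's centre line (185 mm above the table). The hook is a round bar, diameter 10 mm, running level from here for 120 mm, then turning straight up as an end post, diameter 10 mm. The frame turns with the hook: its -y axis points along the bar to the end post, z is up. Folded, the bar's centre line lies 18 mm off the face of the upright
- hook_tip (a point): top of the hook's end post, 120 mm from the hinge axis and 45 mm above the bar's centre line; the post can be pinched from above. The upright's top is 195 mm above the table, so 35 mm lower than this point
- hook_bar (a point): middle of the hook's level bar, on its centre line, 60 mm from the hinge axis; the ring hangs on the bar between the end post and the hinge
- upright: black upright plate, fixed, 200 mm wide (its y), 20 mm thick (its x), 195 mm high, with a foot behind it; origin at the middle of its underside; its face with the hook looks to its -x, and the opened hook points that way
- ring: aluminium clamp ring, outside diameter 130 mm, bore 100 mm, 10 mm thick, 150 g, with a flat tab on its rim. Origin at the ring's centre; x is the ring's axis (thickness), z points from the centre to the tab. The tab is 10 mm thick (x), 26 mm wide (y) and reaches from the rim at z = 65 mm to z = 97 mm. At the start it stands upright, tab up, in its rack, centre about 72 mm above the table; when it hangs upright on the hook its centre is about 140 mm above the table
- rack: black rack for the ring, fixed, origin at the middle of its underside: base 50 x 120 mm, two cheeks 40 mm high and 120 mm long along y with a 12 mm gap in which the ring stands (ring axis along the rack's x); lift the ring straight up to clear it
- case: deep open grey case, fixed, outside 260 mm (its x) by 230 mm (its y), rim 71 mm above the table, walls and floor 6 mm; origin at the middle of its underside, sides along its x and y
- case_in (a point): middle of the case's inner floor (248 x 218 mm inside, rim 65 mm above this point)
- mat: black rubber mat, fixed, 190 x 230 x 4 mm, on which the balls, the gauge and the loupe stand; origin at the middle of its underside
- ball1: white ceramic reference ball, diameter 42 mm (120 g), standing on a steel seat ring (32 mm across, 6 mm high, flush with the ball's lowest point) that keeps it from rolling. Origin at the ball's centre, 21 mm above what it stands on. Its z axis points up while it stands on the seat ring; tilted, the ring's edge is its lowest point (the edge is 26.4 mm from the centre). Absent in some starts
- ball2: white ceramic reference ball, diameter 42 mm (120 g), standing on a steel seat ring (32 mm across, 6 mm high, flush with the ball's lowest point) that keeps it from rolling. Origin at the ball's centre, 21 mm above what it stands on. Its z axis points up while it stands on the seat ring; tilted, the ring's edge is its lowest point (the edge is 26.4 mm from the centre). Absent in some starts
- ball3: white ceramic reference ball, diameter 42 mm (120 g), standing on a steel seat ring (32 mm across, 6 mm high, flush with the ball's lowest point) that keeps it from rolling. Origin at the ball's centre, 21 mm above what it stands on. Its z axis points up while it stands on the seat ring; tilted, the ring's edge is its lowest point (the edge is 26.4 mm from the centre). Absent in some starts
- ball4: white ceramic reference ball, diameter 48 mm (160 g), standing on a steel seat ring (32 mm across, 6 mm high, flush with the ball's lowest point) that keeps it from rolling. Origin at the ball's centre, 24 mm above what it stands on. Its z axis points up while it stands on the seat ring; tilted, the ring's edge is its lowest point (the edge is 28.8 mm from the centre). Absent in some starts
- ball5: white ceramic reference ball, diameter 48 mm (160 g), standing on a steel seat ring (32 mm across, 6 mm high, flush with the ball's lowest point) that keeps it from rolling. Origin at the ball's centre, 24 mm above what it stands on. Its z axis points up while it stands on the seat ring; tilted, the ring's edge is its lowest point (the edge is 28.8 mm from the centre). Absent in some starts
- ball6: white ceramic reference ball, diameter 48 mm (160 g), standing on a steel seat ring (32 mm across, 6 mm high, flush with the ball's lowest point) that keeps it from rolling. Origin at the ball's centre, 24 mm above what it stands on. Its z axis points up while it stands on the seat ring; tilted, the ring's edge is its lowest point (the edge is 28.8 mm from the centre). Absent in some starts
- gauge: steel setting pin, a cylinder 18 mm across and 30 mm high standing among the balls on the mat; stays there. Origin at the middle of its underside
- loupe: grey loupe, 24 mm across and 28 mm high, standing among the balls on the mat; stays there. Origin at the middle of its underside
- cleaner: white bottle, 52 mm across, 130 mm high, at the back; stays. Origin at the middle of its underside
- jar: glass jar, 60 mm across, 70 mm high, at the back; stays. Origin at the middle of its underside
- driver: screwdriver lying at the right of the bench; stays
- spanner: spanner lying near the robot's right; stays
Things that resemble listed ones, but are neither listed nor needed, are in the scene too. Leave any purple or red look-alike of the ball2 alone. There is more than one size of the ring; the one meant has the size given above.

How it is judged:
On the way, in this order (a step that is already met when the one before it is completed fails the run):
1. the hook is swung out (value of joint hook above 1.3 rad), for 0.2 s.
2. the ring hangs on the hook, let go and at rest (value of joint hook above 1.3 rad and horizontal distance between ring and hook_bar below 0.065 m and height (world z) of ring between 0.115 and 0.165 m and angle between ring's own z axis and vertical below 0.35 rad and contact force between ring and hook above 0.4 N and contact force between ring and the fingers below 0.2 N and linear speed of ring below 0.05 m/s), for 0.5 s.
At the end, for the whole second after the job is handed in: The hook stands out by more than 1.3 rad; the ring hangs on it at rest, its centre within 65 mm (seen from above) of the middle of the bar and 115 to 165 mm above the table, tab within 0.35 rad of straight up; every ball present lies still inside the case with its centre below 50 mm (all of step 2 and x of ball1 in the frame of case between -0.125 and 0.125 m and y of ball1 in the frame of case between -0.112 and 0.112 m and height (world z) of each of ball1, ball2, ball3, ball4, ball5, ball6 below 0.05 m and linear speed of each of ball1, ball2, ball3, ball4, ball5, ball6 below 0.05 m/s and x of ball2 in the frame of case between -0.125 and 0.125 m and y of ball2 in the frame of case between -0.112 and 0.112 m and x of ball3 in the frame of case between -0.125 and 0.125 m and y of ball3 in the frame of case between -0.112 and 0.112 m and x of ball4 in the frame of case between -0.125 and 0.125 m and y of ball4 in the frame of case between -0.112 and 0.112 m and x of ball5 in the frame of case between -0.125 and 0.125 m and y of ball5 in the frame of case between -0.112 and 0.112 m and x of ball6 in the frame of case between -0.125 and 0.125 m and y of ball6 in the frame of case between -0.112 and 0.112 m); the robot touches nothing.
It fails at once if a ball strikes the case hard (over 20 N) (contact force between any of ball1, ball2, ball3, ball4, ball5, ball6 and case above 20 N).
It fails at once if a ball is dropped into the case: it falls free of the fingers, over the case, with its centre still more than 50 mm above the table (some 20 mm above where it comes to lie) ((horizontal distance between ball1 and case_in below 0.15 m and height (world z) of ball1 above 0.05 m and linear speed of ball1 above 0.15 m/s and contact force between ball1 and the fingers below 0.05 N) or (horizontal distance between ball2 and case_in below 0.15 m and height (world z) of ball2 above 0.05 m and linear speed of ball2 above 0.15 m/s and contact force between ball2 and the fingers below 0.05 N) or (horizontal distance between ball3 and case_in below 0.15 m and height (world z) of ball3 above 0.05 m and linear speed of ball3 above 0.15 m/s and contact force between ball3 and the fingers below 0.05 N) or (horizontal distance between ball4 and case_in below 0.15 m and height (world z) of ball4 above 0.05 m and linear speed of ball4 above 0.15 m/s and contact force between ball4 and the fingers below 0.05 N) or (horizontal distance between ball5 and case_in below 0.15 m and height (world z) of ball5 above 0.05 m and linear speed of ball5 above 0.15 m/s and contact force between ball5 and the fingers below 0.05 N) or (horizontal distance between ball6 and case_in below 0.15 m and height (world z) of ball6 above 0.05 m and linear speed of ball6 above 0.15 m/s and contact force between ball6 and the fingers below 0.05 N)).
It fails at once if a bystander is moved more than 40 mm (distance of any of gauge, loupe, cleaner, jar, driver, spanner from where it was at the start of the episode above 0.04 m).
Of ball1, ball2, ball3, ball4, ball5, ball6 only 4 to 6 are there at a start; the rules pass over those that are not, and their reading is None.
At some moment in a run one of ball1, ball2, ball3, ball4, ball5, ball6 may be knocked a few centimetres aside while the robot is not near it.
It also fails if it takes over 210 s, if anything falls off the work surface, if the arm or the gripper's body presses on something with over 40 N, if the wrist force passes 120 N, or if a joint passes its speed limit or range.

## Robot

A 7-joint arm with a two-finger parallel gripper is mounted at the origin on the work surface. World frame = base frame: x ahead of the robot, y to its left, z up, the work surface at z = 0. Lengths are in m, angles in rad, forces in N, time in s.
With the tool pointing down it reaches from about 0.4 to 0.9 m from the base axis. Payload 5.5 kg.
Tool frame: the origin (TCP) lies at the very end of the fingers, on their centre line; the grasp point (between the pads) lies 19 mm behind it; z points along the fingers, y is the line along which they close (so a half turn about z gives the same grasp; the last joint's range is limited). The gripper opens to 92 mm and grips with 3 to 60 N. Pads are 19 mm wide; open, the fingers measure 130 mm over their backs; the gripper's body (75 mm by 190 mm) begins 47 mm behind the grasp point.
Start: joints at [-1.078, 0.501, -0.427, 1.55, 0.221, 1.138, -0.21], TCP at [0.148, 0.633, 0.227] pointing down, gripper open.
Joint ranges: [-2.88, 2.88], [-0.31, 2.03], [-1.54, 1.56], [0.2, 2.42], [-1.41, 4.55], [0.19, 2.02], [-2.57, 2.57]. Speed limits (rad/s): [2.57, 2.57, 3.14, 3.14, 3.14, 3.14, 3.14].

## Interface

Orientations are given as a 3x3 rotation matrix whose columns are the frame's x, y, z axes.
In Python, from bench import r, cams, spotter gives the robot as it stands. The module is installed in compiled form; this text tells all that it offers.
- The arm moves only by the tool servo_tool, never from a script. Its argument "rows" is a list of rows, each a list of 5 numbers: the shift along the tool's x, y, z normalised to -1 to 1, where 1 is 80 mm, then the turn about the tool's z normalised to -1 to 1, where 1 is 90 degrees, then the closure, from -1 (fully open) to 1 (shut). In form: [[dx, dy, dz, yaw, gripper], ...]. A call has 1 to 12 rows; each row is the pose to reach, as a shift and turn from the pose commanded when the call began, along the tool's axes at that moment; what a row does not reach only later rows make up. A row lasts 1/8 s, in which the tool goes at most 62.5 mm and 10.7 degrees, less where a joint would pass 70% of its speed; a pose out of reach is approached as far as the arm can. A call with a number of a shift or a turn outside -1 to 1 is refused whole. A call with a gripper value outside its range is refused whole. The fingers move at their own pace and stop on an object; the grip force is fixed at half the most. Time passes only in rows, so rows that repeat a pose let the fingers close. It gives the time, the measured TCP pose, the force, the opening and the grip force at its end, in the units of the state.
- r.read_state(): the state, without advancing time (a new reading comes with each control period).
- cams.grab_frame(name): name is "scene" or "top" or "wrist"; returns the picture (400x640x3 uint8, blue, green, red); there is no depth.
- cams.get_calibration(name): a dict with "fx", "fy", "cx", "cy" (pixels), "view" (4x4, takes a point from world to camera coordinates); the wrist camera has in their place "T_tool_cam" (4x4, takes a point from camera to tool coordinates, whose origin is the TCP and whose axes are the flange's). Camera axes: x right, y up, looking along -z (the intrinsics and any distortion apply to the point x, -y, -z); pixel columns grow to the right and rows downward; lengths in m; the calibration is good to about 2 mm. A picture is of the moment at which its call begins: read the wrist's pose just before it. get_calibration takes no time and is no camera call.
- r.job_done(): hands the job in; it is judged then, once.
Trained networks look in the newest picture that a camera, given by its name, has taken for a name from the list of things; names that differ only in an ending like _2 or _b are one class to them, and where a whole thing is asked for, a point or a joint stands for the part that bears it (a point fixed in the world has none). Each returns a list of dicts, best first, with "score" (0 to 1); they miss things now and then, are a little off and sometimes report something else, mostly with a low value. They report only what shows in the picture. A call takes as long as a camera call. They do not tell look-alikes from the thing itself.
- spotter.masks_of(camera, target): "region" (400x640 bool, what is visible of it).
- spotter.landmark_of(camera, target): "point" ([x, y, z] in m, in the coordinates of the camera as it stood for that picture, good to about 4 mm: a listed point, or the origin of a listed thing).
The state is a dict: "time": time; "joint_positions": joint angles; "qvel": joint speeds; "joint_efforts": joint torques, N m; "tcp_pos": TCP position; "tool_rot": TCP orientation; "ft_force": force on the tool from outside, world axes, zero at the start; "moment": the same for the moment, N m; "width": opening from 0.0 (shut) to 1.0 (fully open); "grasp_force": force on a finger pad.
Only numpy, scipy, OpenCV 4.12 (cv2) and the standard library are available. Lean on these libraries where they do the work, as an engineer would, in place of code of your own. Each camera call takes 0.05 s, during which the arm holds its last target. There are 200 camera calls.

## Working session

There is one attempt and no reset: what is moved stays moved. The work goes in short steps, Python scripts to look and compute and a tool call to move; the robot and the scene stay as the last step left them, time stands still between calls to the robot, and variables do not carry over. Pictures are saved under pics/ and viewed, at most 14 in all, crops included, and the job is handed in when it is done.

Besides the shell and the picture viewer there is one more tool, called after "Request:" in YAML: its name, and indented under it one key for each argument. servo_tool: Moves the arm, as the interface text tells. Its arguments: {"type":"object","properties":{"rows":{"type":"array"}},"required":["rows"]}

```bash
mkdir -p pics
cat > h.py <<'E'
import numpy as np, cv2
from bench import r, cams, spotter
def T_wc(name):
    c=cams.get_calibration(name)
    if 'view' in c: return np.linalg.inv(np.array(c['view']))
    s=r.read_state(); T=np.eye(4); T[:3,:3]=s['tool_rot']; T[:3,3]=s['tcp_pos']
    return T@np.array(c['T_tool_cam'])
def world(name,p,T=None):
    T=T_wc(name) if T is None else T
    return (T@np.r_[p,1])[:3]
def proj(name,P,T=None):
    c=cams.get_calibration(name); T=T_wc(name) if T is None else T
    q=np.linalg.inv(T)@np.r_[P,1]; return np.array([c['cx']+c['fx']*q[0]/-q[2], c['cy']+c['fy']*-q[1]/-q[2]])
def ray(name,u,v,z,T=None):
    "point at height z on the pixel's ray"
    c=cams.get_calibration(name); T=T_wc(name) if T is None else T
    d=T[:3,:3]@np.array([(u-c['cx'])/c['fx'],-(v-c['cy'])/c['fy'],-1]); o=T[:3,3]
    return o+d*(z-o[2])/d[2]
def lm(name,t,n=9,smin=0.2):
    out=[]
    for d in spotter.landmark_of(name,t)[:n]:
        if d['score']>smin:
            w=world(name,d['point']); out.append(w); print(name,t,round(d['score'],2),np.round(w,3),np.round(proj(name,w)).astype(int))
    return out
E
python3 - <<'E'
from h import *
s=r.read_state(); print(s); 
for n in ('scene','top'): 
    cv2.imwrite(f'pics/{n}0.png',cams.grab_frame(n)); c=cams.get_calibration(n); print({k:v for k,v in c.items()})
print(cams.get_calibration('wrist'))
for t in ('hook_hinge','hook_tip','upright','ring','rack','case','mat','ball2','gauge','loupe'): lm('top',t)
for t in ('hook_hinge','hook_tip','ring','upright'): lm('scene',t)
E
```

```text
{'time': 0.0, 'joint_positions': array([-1.07778998,  0.50181611, -0.42681424,  1.55146742,  0.22082472,
        1.13829849, -0.21031207]), 'qvel': array([-1.02394358e-03, -3.79034859e-04, -4.27153562e-04, -9.62127969e-05,
        1.50449236e-03,  5.59782842e-05, -4.31245453e-04]), 'joint_efforts': array([-3.76718690e-04, -5.66592515e+01, -5.81624508e+00, -2.79120809e+01,
       -6.86650188e-02,  3.04260501e-02,  1.73648777e-04]), 'tcp_pos': array([0.14793889, 0.63221495, 0.22569305]), 'tool_rot': array([[-9.73728014e-01,  2.27713686e-01, -4.81976760e-04],
       [ 2.27714191e-01,  9.73726232e-01, -1.86362913e-03],
       [ 4.49395570e-05, -1.92442083e-03, -9.99998147e-01]]), 'ft_force': array([-0.45591458, -0.2219468 ,  0.52483152]), 'moment': array([ 0.0234645 , -0.01205394, -0.00531429]), 'grasp_force': 0.0, 'width': 0.9984635902018139}
{'fx': 516.3471201193593, 'fy': 516.3471201193593, 'cx': 315.7842752810221, 'cy': 199.63993362910156, 'view': array([[-0.34962433,  0.93688196,  0.00387594,  0.21313153],
       [-0.55131776, -0.2090814 ,  0.80767177,  0.16104332],
       [ 0.75750
[... 1455 characters left out ...]
 -0.183  0.023] [373 217]
top ball2 0.62 [ 0.581 -0.18   0.023] [372 181]
top ball2 0.57 [ 0.314 -0.246  0.021] [394 273]
top ball2 0.45 [ 0.465 -0.261  0.023] [399 221]
top gauge 0.53 [ 0.526 -0.237  0.   ] [390 201]
top gauge 0.37 [ 0.321 -0.391  0.   ] [442 271]
top gauge 0.35 [ 0.472 -0.36   0.029] [434 219]
top loupe 0.42 [ 0.528 -0.308  0.003] [414 200]
scene hook_hinge 0.8 [0.618 0.39  0.184] [490 253]
scene hook_hinge 0.21 [0.524 0.028 0.007] [337 248]
scene hook_tip 0.85 [0.572 0.278 0.228] [443 213]
scene ring 0.8 [0.302 0.212 0.004] [423 216]
scene ring 0.57 [0.427 0.272 0.073] [441 228]
scene ring 0.56 [0.315 0.346 0.009] [471 228]
scene upright 0.95 [0.64  0.35  0.001] [454 315]
```

View pics/top0.png

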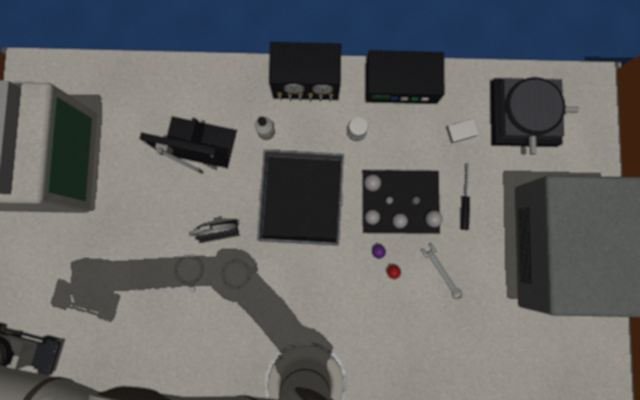

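View pics/scene0.png

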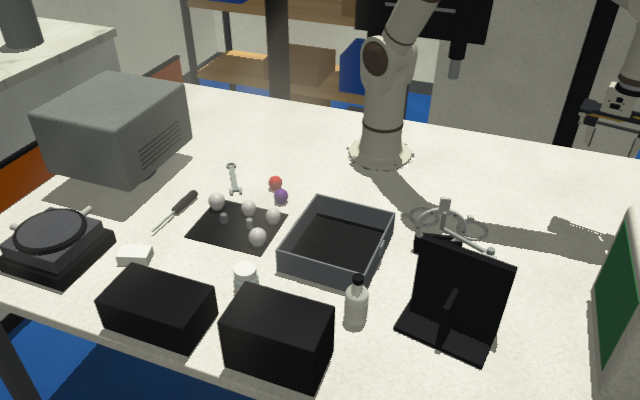

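Four white balls (top view: 372,182; 372,217; 400,221; 433,218). The purple one (378,251) and red one (394,271) are look-alikes and get left alone. Ring candidates are the one standing in the rack (216,230) and circles at (189,270) and (235,272). I'll check those in one crop.

Run:
```python
from h import *
a=cv2.imread('pics/scene0.png')[170:290,390:530]; b=cv2.imread('pics/top0.png')[110:290,130:270]
a=cv2.resize(a,None,fx=2.8,fy=2.8,interpolation=3); b=cv2.resize(b,None,fx=2.8,fy=2.8,interpolation=3)
o=np.zeros((max(a.shape[0],b.shape[0]),a.shape[1]+b.shape[1],3),np.uint8);o[:a.shape[0],:a.shape[1]]=a;o[:b.shape[0],a.shape[1]:]=b
cv2.imwrite('pics/crop.png',cv2.convertScaleAbs(o,alpha=1.5))
```

```text
(no output)
```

View pics/crop.png

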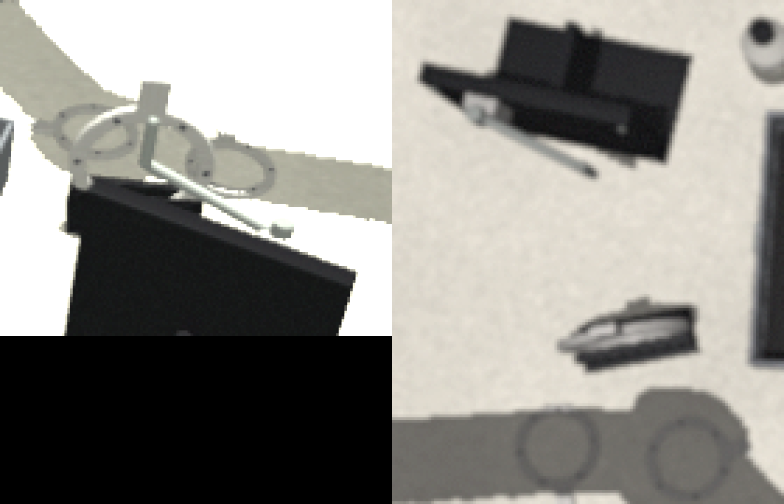

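The ring in the rack is the full-size one. The two flat circles are smaller rings, which I'll leave. Moving towards the hook.

Request:
servo_tool:
  rows:
    - [-0.5,-0.25,-0.94,0,-1]
    - [-1,-0.52,-0.94,0,-1]

```text
time: 1.05
tcp_pos: [0.2146, 0.5764, 0.3049]
tool_rot: [[-0.975, 0.223, -0.0], [0.223, 0.975, 0.005], [0.001, 0.005, -1.0]]
ft_force: [2.1, 1.1, 0.5]
width: 0.998
grasp_force: 0.0
```

Request:
servo_tool:
  rows:
    - [-0.5,-0.25,0,0,-1]
    - [-1,-0.52,0,0,-1]

```text
time: 1.3
tcp_pos: [0.2862, 0.5146, 0.3026]
tool_rot: [[-0.974, 0.228, 0.001], [0.228, 0.974, 0.001], [-0.001, 0.001, -1.0]]
ft_force: [0.3, 0.1, -0.8]
width: 1.0
grasp_force: 0.0
```

Request:
servo_tool:
  rows:
    - [-0.5,-0.25,0,0,-1]
    - [-1,-0.52,0,0,-1]

```text
time: 1.55
tcp_pos: [0.3543, 0.4558, 0.3022]
tool_rot: [[-0.974, 0.228, 0.0], [0.228, 0.974, 0.001], [-0.0, 0.001, -1.0]]
ft_force: [-0.1, 1.1, -0.7]
width: 0.997
grasp_force: 0.0
```

Request:
servo_tool:
  rows:
    - [-0.5,-0.25,0,0,-1]
    - [-1,-0.52,0,0,-1]

```text
time: 1.8
tcp_pos: [0.4227, 0.3971, 0.3022]
tool_rot: [[-0.974, 0.228, 0.0], [0.228, 0.974, 0.0], [-0.0, 0.001, -1.0]]
ft_force: [0.7, 0.1, -0.8]
width: 1.0
grasp_force: 0.0
```

Request:
servo_tool:
  rows:
    - [-0.5,-0.25,0,0,-1]
    - [-1,-0.52,0,0,-1]

```text
time: 2.05
tcp_pos: [0.4911, 0.3384, 0.3022]
tool_rot: [[-0.974, 0.227, 0.0], [0.227, 0.974, 0.0], [-0.0, 0.0, -1.0]]
ft_force: [0.2, 0.8, -0.4]
width: 0.999
grasp_force: 0.0
```

Request:
servo_tool:
  rows:
    - [-0.5,-0.25,0,0,-1]
    - [-1,-0.52,0,0,-1]
    - [-1,-0.52,0,0,-1]

```text
time: 2.42
tcp_pos: [0.562, 0.2756, 0.3014]
tool_rot: [[-0.972, 0.235, 0.001], [0.235, 0.972, -0.002], [-0.002, -0.002, -1.0]]
ft_force: [0.1, 0.4, 0.8]
width: 0.998
grasp_force: 0.0
```

Request:
servo_tool:
  rows:
    - [-0.1,0,0,-0.11,-0.2]
    - [-0.15,0,0,-0.22,-0.2]
    - [-0.15,0,0,-0.33,-0.2]
    - [-0.15,0,0,-0.44,-0.2]
    - [-0.15,0,0,-0.55,-0.2]
    - [-0.15,0,0,-0.66,-0.2]
    - [-0.15,0,0,-0.77,-0.2]
    - [-0.15,0,0,-0.88,-0.2]
    - [-0.15,0,0,-0.88,-0.2]
    - [-0.15,0,0,-0.88,-0.2]

```text
time: 3.68
tcp_pos: [0.5698, 0.2783, 0.302]
tool_rot: [[-0.409, -0.913, -0.0], [-0.913, 0.409, 0.0], [-0.0, 0.0, -1.0]]
ft_force: [-0.4, 0.9, 0.3]
width: 0.6
grasp_force: 0.0
```

Run:
```python
from h import *
s=r.read_state(); print(s['time'],s['tcp_pos'],s['tool_rot'][:,1],s['width'],s['joint_positions'])
cv2.imwrite('pics/w1.png',cams.grab_frame('wrist'))
for t in ('hook_hinge','hook_tip','hook_bar','upright','ring','rack'): lm('wrist',t)
```

```text
3.675 [0.56984729 0.27833572 0.30199017] [-9.12734044e-01  4.08554176e-01  2.25719138e-04] 0.5998394717625251 [-0.15218335  0.4186275  -0.47352361  1.50270147  0.19519319  1.26733818
  2.07168266]
wrist hook_tip 0.92 [0.567 0.282 0.229] [326 212]
wrist hook_tip 0.43 [0.427 0.266 0.072] [430 106]
wrist hook_bar 0.73 [0.597 0.333 0.182] [318 253]
wrist hook_bar 0.42 [0.624 0.386 0.186] [316 309]
wrist upright 0.76 [ 0.646  0.339 -0.006] [292 211]
wrist ring 0.81 [0.429 0.263 0.071] [427 105]
wrist rack 0.82 [0.421 0.272 0.   ] [419 108]
wrist rack 0.27 [0.599 0.335 0.185] [318 258]
```

View pics/w1.png

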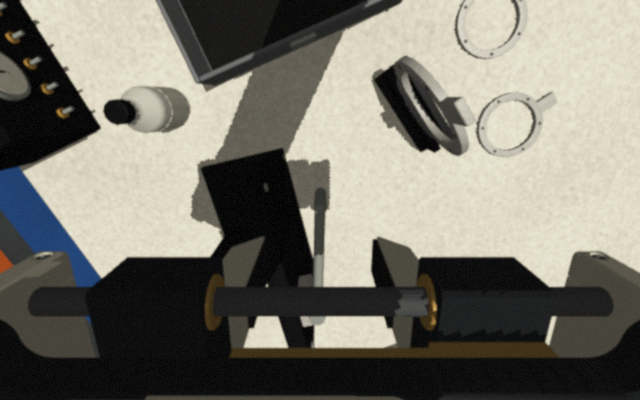

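Run:
```python
from h import *
f=lambda x,y:(390+x/2.8,170+y/2.8)
for p,q in (((80,190),(352,284)),((100,180),(355,268))):
    a=ray('scene',*f(*p),.195); b=ray('scene',*f(*q),.195); d=b-a; print(a,b,np.linalg.norm(d),np.degrees(np.arctan2(d[0],d[1])))
g=lambda x,y:(130+(x-392)/2.8,110+y/2.8)
for p,q in (((425,65),(632,112)),((422,82),(630,130))):
    a=ray('top',*g(*p),.195); b=ray('top',*g(*q),.195); d=b-a; print(a,b,np.linalg.norm(d),np.degrees(np.arctan2(d[0],d[1])))
```

```text
[0.63376641 0.24219186 0.195     ] [0.66725912 0.44217516 0.195     ] 0.20276853763529595 9.507519752161832
[0.61656251 0.25422649 0.195     ] [0.64943763 0.44326545 0.195     ] 0.19187626776612288 9.865445607654886
[0.66462741 0.4347291  0.195     ] [0.62472559 0.24242996 0.195     ] 0.19639530602445238 -168.2775516623312
[0.64856723 0.43647194 0.195     ] [0.60784762 0.24349986 0.195     ] 0.19722147664020684 -168.0846454916949
```

Request:
servo_tool:
  rows:
    - [0,0,0.6,0,-0.2]
    - [0,0,0.9,0,-0.2]
    - [0,0,0.9,0,-0.2]

```text
time: 4.4
tcp_pos: [0.5689, 0.2769, 0.2277]
tool_rot: [[-0.406, -0.914, -0.004], [-0.914, 0.406, -0.002], [0.003, 0.003, -1.0]]
ft_force: [-0.7, -0.3, -0.7]
width: 0.597
grasp_force: 0.0
```

Request:
servo_tool:
  rows:
    - [0,0,0.28,0,0.2]
    - [0,0,0.28,0,1]
    - [0,0,0.28,0,1]
    - [0,0,0.28,0,1]
    - [0,0,0.28,0,1]

```text
time: 5.03
tcp_pos: [0.5706, 0.2781, 0.2084]
tool_rot: [[-0.406, -0.914, 0.001], [-0.914, 0.406, 0.001], [-0.001, -0.001, -1.0]]
ft_force: [-0.8, 0.6, 2.3]
width: 0.108
grasp_force: 3.2
```

Run:
```python
from h import *
s=r.read_state(); print(s['time'],s['tcp_pos'],s['width']*92,s['grasp_force'],s['ft_force'])
cams.grab_frame('wrist')
for t in ('hook_hinge','hook_tip','hook_bar'): lm('wrist',t)
```

```text
5.025 [0.57058809 0.27807318 0.20840832] 9.963126011790939 3.1547491997480392 [-0.75161459  0.6128415   2.30599219]
wrist hook_tip 0.64 [0.569 0.28  0.229] [326 278]
wrist hook_bar 0.67 [0.6   0.334 0.188] [315 327]
```

Pinched (opening 10 mm). Swinging.

Request:
servo_tool:
  rows:
    - [0,0,0,0,1]
    - [-0.02,0.2,0,0.084,1]
    - [-0.07,0.39,0,0.169,1]
    - [-0.14,0.575,0,0.253,1]
    - [-0.24,0.75,0,0.338,1]
    - [-0.36,0.91,0,0.422,1]
    - [-0.36,0.91,0,0.422,1]
    - [-0.36,0.91,0,0.422,1]

```text
time: 6.22
tcp_pos: [0.5136, 0.3346, 0.2082]
tool_rot: [[-0.882, -0.472, -0.002], [-0.472, 0.882, -0.0], [0.002, 0.001, -1.0]]
ft_force: [-4.4, -1.3, 9.0]
width: 0.097
grasp_force: 30.0
```

Request:
servo_tool:
  rows:
    - [-0.02,0.2,0,0.084,1]
    - [-0.07,0.39,0,0.169,1]
    - [-0.14,0.575,0,0.253,1]
    - [-0.24,0.75,0,0.338,1]
    - [-0.36,0.91,0,0.422,1]
    - [-0.36,0.91,0,0.422,1]
    - [-0.36,0.91,0,0.422,1]

```text
time: 7.1
tcp_pos: [0.5046, 0.4129, 0.2082]
tool_rot: [[-0.985, 0.171, -0.002], [0.171, 0.985, 0.001], [0.002, 0.0, -1.0]]
ft_force: [-5.8, -0.6, 8.1]
width: 0.095
grasp_force: 30.0
```

Run:
```python
from h import *
s=r.read_state(); print(s['time'],s['tcp_pos'],s['width']*92,s['grasp_force'],s['ft_force'])
cams.grab_frame('wrist')
for t in ('hook_hinge','hook_tip','hook_bar'): lm('wrist',t)
cams.grab_frame('top')
for t in ('hook_hinge','hook_tip','hook_bar'): lm('top',t)
cams.grab_frame('scene')
for t in ('hook_hinge','hook_tip','hook_bar'): lm('scene',t)
```

```text
7.1 [0.50461846 0.4129038  0.2082489 ] 8.765258428365236 30.00122219324112 [-5.80728146 -0.64164707  8.06189828]
wrist hook_tip 0.67 [0.504 0.414 0.23 ] [323 273]
wrist hook_tip 0.47 [0.73  0.133 0.001] [150 359]
wrist hook_bar 0.77 [0.566 0.401 0.186] [319 324]
top hook_hinge 0.66 [0.621 0.386 0.186] [161 151]
top hook_hinge 0.65 [ 0.321 -0.388  0.002] [442 271]
top hook_hinge 0.42 [ 0.723  0.141 -0.002] [265 133]
top hook_tip 0.48 [ 0.524 -0.266 -0.004] [400 202]
top hook_tip 0.47 [0.643 0.344 0.   ] [196 158]
top hook_tip 0.21 [ 0.528 -0.236  0.001] [390 200]
top hook_bar 0.52 [0.556 0.402 0.189] [153 175]
scene hook_hinge 0.71 [0.621 0.392 0.186] [491 254]
scene hook_tip 0.49 [0.51  0.413 0.229] [510 210]
scene hook_tip 0.46 [ 0.52   0.03  -0.001] [338 250]
scene hook_bar 0.82 [0.56  0.404 0.182] [499 239]
scene hook_bar 0.65 [ 0.476 -0.176  0.023] [273 216]
```

Request:
servo_tool:
  rows:
    - [0,0,0,0,0.2]
    - [0,0,0,0,-0.2]
    - [0,0,0,0,-0.2]
    - [0,0,-0.5,0,-0.2]
    - [0,0,-1,0,-0.2]
    - [0,0,-1,0,-0.2]

```text
time: 8.45
tcp_pos: [0.5085, 0.4129, 0.2916]
tool_rot: [[-0.985, 0.173, 0.006], [0.173, 0.985, 0.005], [-0.005, 0.006, -1.0]]
ft_force: [-0.1, 0.1, 0.3]
width: 0.596
grasp_force: 0.0
```

Request:
servo_tool:
  rows:
    - [0.15,-0.5,0,0,-0.2]
    - [0.32,-0.985,0,0,-0.2]

```text
time: 8.7
tcp_pos: [0.467, 0.3369, 0.2859]
tool_rot: [[-0.985, 0.172, -0.002], [0.172, 0.985, -0.001], [0.001, -0.002, -1.0]]
ft_force: [0.7, -0.1, -0.1]
width: 0.6
grasp_force: 0.0
```

Request:
servo_tool:
  rows:
    - [0.15,-0.5,0,0.1,-0.2]
    - [0.32,-0.985,0,0.2,-0.2]
    - [0.32,-0.985,0.3,0.3,-0.2]
    - [0.32,-0.985,0.3,0.4,-0.2]
    - [0.32,-0.985,0.3,0.5,-0.2]
    - [0.32,-0.985,0.3,0.6,-0.2]
    - [0.32,-0.985,0.3,0.7,-0.2]
    - [0.32,-0.985,0.3,0.7,-0.2]
    - [0.32,-0.985,0.3,0.7,-0.2]

```text
time: 9.82
tcp_pos: [0.4287, 0.2648, 0.263]
tool_rot: [[-0.297, 0.955, -0.001], [0.955, 0.297, -0.001], [-0.0, -0.001, -1.0]]
ft_force: [1.0, -0.1, -0.1]
width: 0.598
grasp_force: 0.0
```

Run:
```python
from h import *
s=r.read_state(); print(s['time'],s['tcp_pos'],s['tool_rot'][:,1],s['joint_positions'])
cv2.imwrite('pics/w2.png',cams.grab_frame('wrist'))
for t in ('hook_tip','hook_bar','ring','rack'): lm('wrist',t)
```

```text
9.825 [0.42872632 0.26484895 0.26295057] [ 9.55024725e-01  2.96524750e-01 -9.20207493e-04] [-0.52535816  0.17424296 -0.0914175   1.8780753   0.01787036  1.09102891
 -0.32261161]
wrist hook_tip 0.7 [0.505 0.41  0.231] [539  27]
wrist hook_tip 0.25 [0.627 0.385 0.186] [634 133]
wrist hook_bar 0.82 [0.569 0.401 0.184] [572  84]
wrist ring 0.71 [0.43  0.267 0.075] [322 172]
wrist rack 0.8 [0.423 0.272 0.002] [317 154]
```

View pics/w2.png

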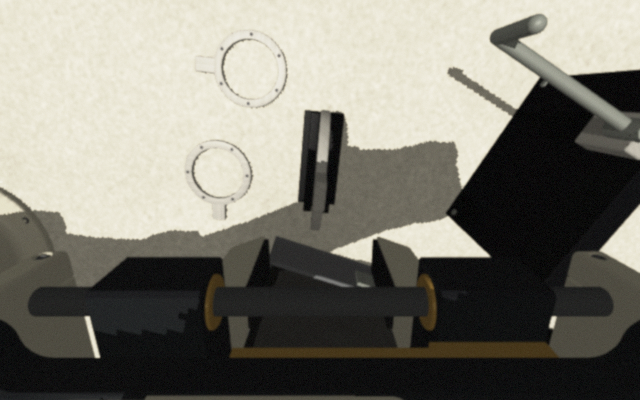

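Run:
```python
from h import *
for p,q,z in (((305,112),(300,208),.04),((343,112),(333,205),.04),((323,112),(316.5,222),None)):
    if z is None:
        a=ray('wrist',*p,.072);b=ray('wrist',316.5,222,.167);
    else: a=ray('wrist',*p,z); b=ray('wrist',*q,z)
    d=a-b; print(a,b,np.hypot(*d[:2]),np.degrees(np.arctan2(d[1],d[0])))
print([np.round(ray('wrist',u,v,.169),4) for u,v in ((311,228),(321,228),(316,205))], proj('wrist',np.array([.429,.267,.169])))
img=cams.grab_frame('wrist')[90:260,260:380]
cv2.imwrite('pics/w2c.png',cv2.resize(img,None,fx=3.5,fy=3.5,interpolation=3))
```

```text
[0.3942548  0.32061754 0.04      ] [0.42076629 0.20790531 0.04      ] 0.11578819555840196 103.23616773139868
[0.43549085 0.33332464 0.04      ] [0.45876201 0.22375377 0.04      ] 0.11201482964727287 101.99057428076435
[0.41310858 0.32807632 0.072     ] [0.43245561 0.24522429 0.167     ] 0.08508093552515877 103.14378486436026
[array([0.4294, 0.2395, 0.169 ]), array([0.4374, 0.2419, 0.169 ]), array([0.4275, 0.2602, 0.169 ])] [320.19370477 197.98828145]
```

View pics/w2c.png

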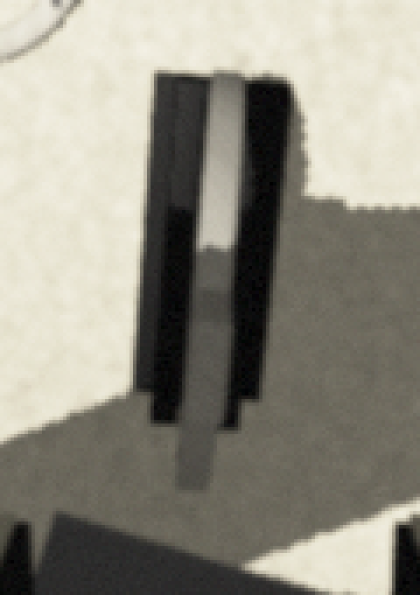

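Run:
```python
from h import *
print(ray('scene',445.4,199.5,.169), ray('scene',440.5,199.5,.169),ray('scene',450.5,199.8,.169))
for P in ((.429,.266,.169),(.4297,.253,.169)): print(proj('scene',np.array(P)),proj('wrist',np.array(P)))
a=np.radians(102.6); y=np.array([np.cos(a),np.sin(a),0]); x=np.array([np.sin(a),-np.cos(a),0])
for c in ((.4285,.267,.072),(.431,.254,.072)):
    for dy in (-.013,.013):
        for dz in (.062,.097): print(c,dy,dz,proj('wrist',np.array(c)+dy*y+[0,0,dz]))
```

```text
[0.43606238 0.2716166  0.169     ] [0.44030261 0.26043582 0.169     ] [0.43290228 0.28344389 0.169     ]
[443.55052015 197.43209313] [319.82605899 199.10584082]
[438.17791545 196.4879    ] [316.01756954 213.63281125]
(0.4285, 0.267, 0.072) -0.013 0.062 [318.61999387 199.72584377]
(0.4285, 0.267, 0.072) -0.013 0.097 [318.37182366 212.75590595]
(0.4285, 0.267, 0.072) 0.013 0.062 [320.83804346 172.48613058]
(0.4285, 0.267, 0.072) 0.013 0.097 [320.86569159 182.42917596]
(0.431, 0.254, 0.072) -0.013 0.062 [317.11547466 213.02136994]
(0.431, 0.254, 0.072) -0.013 0.097 [316.6871149  227.48542006]
(0.431, 0.254, 0.072) 0.013 0.062 [319.26428403 186.49562408]
(0.431, 0.254, 0.072) 0.013 0.097 [319.09354364 198.05140639]
```

Request:
servo_tool:
  rows:
    - [0.094,0,0.4,0.051,-0.2]
    - [0.094,0,0.8,0.051,-0.2]
    - [0.094,0,0.8,0.051,-0.2]
    - [0.094,0,0.8,0.051,-0.2]

```text
time: 10.62
tcp_pos: [0.4274, 0.2726, 0.2005]
tool_rot: [[-0.216, 0.976, 0.001], [0.976, 0.216, 0.001], [0.0, 0.001, -1.0]]
ft_force: [0.5, 0.5, -0.4]
width: 0.598
grasp_force: 0.0
```

Run:
```python
from h import *
s=r.read_state(); print(s['time'],s['tcp_pos'],s['tool_rot'][:,1])
cv2.imwrite('pics/w3.png',cams.grab_frame('wrist')); lm('wrist','ring')
```

```text
10.625 [0.42742821 0.27255213 0.20050248] [0.97634626 0.21621042 0.00102166]
wrist ring 0.9 [0.431 0.268 0.073] [322 195]
```

View pics/w3.png

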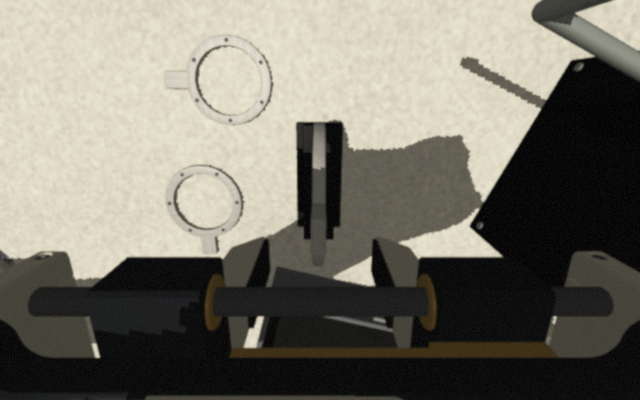

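Run:
```python
from h import *
a=np.radians(102.5); y=np.array([np.cos(a),np.sin(a),0])
for k in (-.005,0.,.005,.01):
    c=np.array([.430,.266,.072])+k*y
    R=[proj('wrist',c+.065*(np.cos(t)*y+np.sin(t)*np.array([0,0,1])))[1] for t in np.radians(np.arange(0,360,5))]
    print(k,'rim v',min(R),max(R),'tab',[proj('wrist',c+d*y+[0,0,.097])[1].round() for d in(-.013,.013)], proj('wrist',c+.013*y+[0,0,.064])[1].round())
c=cv2.imread('pics/w3.png')[115:275,285:355]; print(c[:, 30:38].mean((1,2)).round().astype(int).tolist())
```

```text
-0.005 rim v 129.83482998603853 273.05231478572716 tab [np.float64(266.0), np.float64(230.0)] 212.0
0.0 rim v 124.066607210391 268.04221419307055 tab [np.float64(259.0), np.float64(222.0)] 205.0
0.005 rim v 118.2372666205087 262.97906455651713 tab [np.float64(252.0), np.float64(215.0)] 199.0
0.01 rim v 112.34583167246164 257.8620188333957 tab [np.float64(245.0), np.float64(207.0)] 192.0
[210, 211, 212, 213, 213, 208, 174, 110, 76, 80, 88, 92, 97, 98, 102, 105, 108, 112, 115, 118, 119, 122, 124, 126, 129, 131, 133, 134, 137, 137, 138, 139, 140, 141, 140, 141, 143, 142, 145, 145, 147, 147, 150, 152, 154, 155, 156, 158, 158, 160, 160, 157, 148, 130, 104, 83, 78, 77, 78, 79, 78, 79, 78, 78, 79, 78, 79, 79, 79, 79, 81, 80, 78, 80, 78, 79, 79, 79, 79, 79, 79, 79, 80, 79, 80, 80, 80, 76, 70, 64, 63, 64, 63, 64, 63, 64, 64, 64, 64, 64, 64, 63, 64, 68, 70, 73, 75, 77, 76, 75, 75, 74, 74, 74, 73, 75, 73, 75, 74, 75, 76, 75, 74, 73, 75, 74, 74, 74, 75, 76, 76, 75, 75, 76, 76, 74, 75, 75, 75, 73, 71, 70, 70, 70, 69, 67, 68, 67, 67, 66, 69, 78, 86, 89, 91, 88, 87, 88, 88, 84]
```

Request:
servo_tool:
  rows:
    - [-0.05,0,0.4,0,-0.2]
    - [-0.05,0,0.82,0,-0.2]
    - [-0.05,0,0.82,0,1]
    - [-0.05,0,0.82,0,1]
    - [-0.05,0,0.82,0,1]
    - [-0.05,0,0.82,0,1]

```text
time: 11.48
tcp_pos: [0.4284, 0.2689, 0.1351]
tool_rot: [[-0.216, 0.976, 0.002], [0.976, 0.216, 0.001], [0.001, 0.002, -1.0]]
ft_force: [0.1, 0.7, 0.5]
width: 0.213
grasp_force: 0.0
```

Request:
servo_tool:
  rows:
    - [0,0,0,0,1]
    - [0,0,-0.25,0,1]
    - [0,0,-0.5,0,1]
    - [0,0,-0.75,0,1]
    - [0,0,-1,0,1]
    - [0,0,-1,0,1]

```text
time: 12.22
tcp_pos: [0.4286, 0.269, 0.2152]
tool_rot: [[-0.216, 0.976, 0.003], [0.976, 0.216, 0.002], [0.001, 0.003, -1.0]]
ft_force: [-0.3, 0.2, -1.8]
width: 0.105
grasp_force: 30.0
```

Request:
servo_tool:
  rows:
    - [0,0,-0.35,0,1]
    - [0,0,-0.7,0,1]
    - [0,0,-0.7,0,1]
    - [0,0,-0.7,0,1]

```text
time: 12.72
tcp_pos: [0.4269, 0.2678, 0.2683]
tool_rot: [[-0.216, 0.976, -0.002], [0.976, 0.216, -0.001], [-0.001, -0.002, -1.0]]
ft_force: [-0.0, 0.3, -1.0]
width: 0.106
grasp_force: 30.0
```

Run:
```python
from h import *
s=r.read_state(); print(s['time'],s['tcp_pos'],s['tool_rot'][:,1],s['width']*92,s['ft_force'],s['moment'])
for c in ('wrist','scene'):
    cv2.imwrite(f'pics/{c}4.png',cams.grab_frame(c)); lm(c,'ring')
```

```text
12.725 [0.426907   0.26782648 0.26833168] [ 0.97633652  0.21624695 -0.00206159] 9.766419733855894 [-0.01409462  0.3343868  -0.98568357] [-0.14906835  0.01260074  0.00083419]
wrist ring 0.95 [0.428 0.266 0.205] [321 216]
scene ring 0.83 [0.428 0.273 0.21 ] [449 184]
scene ring 0.7 [0.302 0.211 0.004] [423 216]
scene ring 0.59 [0.316 0.346 0.005] [470 229]
```

View pics/scene4.png

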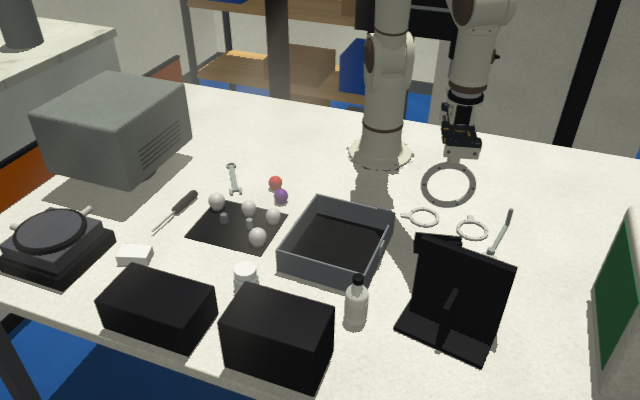

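Request:
servo_tool:
  rows:
    - [0.23,0.08,0,0,1]
    - [0.46,0.16,0,0,1]
    - [0.7,0.25,0,0,1]
    - [0.93,0.33,0,0,1]

```text
time: 13.42
tcp_pos: [0.4373, 0.3488, 0.2698]
tool_rot: [[-0.217, 0.976, -0.0], [0.976, 0.217, 0.0], [0.0, -0.0, -1.0]]
ft_force: [-0.4, -0.4, -0.8]
width: 0.107
grasp_force: 30.0
```

Request:
servo_tool:
  rows:
    - [0.23,0.08,0,0,1]
    - [0.46,0.16,0,0.08,1]
    - [0.7,0.25,0,0.16,1]
    - [0.93,0.33,0,0.22,1]
    - [0.93,0.33,0,0.267,1]
    - [0.93,0.33,0,0.267,1]
    - [0.93,0.33,0,0.267,1]

```text
time: 14.3
tcp_pos: [0.4471, 0.4251, 0.2698]
tool_rot: [[0.199, 0.98, -0.0], [0.98, -0.199, -0.0], [-0.0, -0.0, -1.0]]
ft_force: [-0.1, 0.4, -2.0]
width: 0.107
grasp_force: 30.0
```

Run:
```python
from h import *
s=r.read_state(); print(s['time'],s['tcp_pos'],s['tool_rot'][:,1],s['width']*92,s['ft_force'],s['moment'])
cams.grab_frame('wrist')
for t in ('ring','hook_tip','hook_bar','hook_hinge'): lm('wrist',t)
cams.grab_frame('scene')
for t in ('ring','hook_tip','hook_bar','hook_hinge'): lm('scene',t)
```

```text
14.3 [0.44707075 0.42512898 0.26978051] [ 9.80024887e-01 -1.98874877e-01 -5.60613264e-05] 9.834991128908335 [-0.1104042   0.37256894 -1.99931212] [-0.08490219  0.03279496  0.02919263]
wrist ring 0.97 [0.448 0.424 0.207] [321 215]
wrist hook_tip 0.88 [0.502 0.413 0.23 ] [405 227]
wrist hook_bar 0.85 [0.566 0.403 0.183] [472 201]
wrist hook_hinge 0.68 [0.625 0.391 0.188] [552 203]
scene ring 0.69 [0.304 0.21  0.004] [422 216]
scene ring 0.61 [0.318 0.351 0.005] [472 230]
scene ring 0.27 [ 0.527 -0.225  0.005] [250 228]
scene hook_tip 0.53 [0.508 0.417 0.228] [511 210]
scene hook_bar 0.76 [0.561 0.405 0.186] [500 238]
scene hook_hinge 0.68 [0.619 0.393 0.183] [491 255]
```

Request:
servo_tool:
  rows:
    - [0,0.2,0,0,1]
    - [0,0.4,0,0,1]
    - [0,0.6,0,0,1]
    - [0,0.75,0,0,1]
    - [0,0.75,0,0,1]

```text
time: 15.42
tcp_pos: [0.5073, 0.4121, 0.2696]
tool_rot: [[0.202, 0.979, 0.0], [0.979, -0.202, -0.001], [-0.001, 0.0, -1.0]]
ft_force: [-0.1, 0.3, -1.0]
width: 0.104
grasp_force: 30.0
```

Request:
servo_tool:
  rows:
    - [0,0.2,0,0,1]
    - [0,0.4,0,0,1]
    - [0,0.6,0,0,1]
    - [0,0.75,0,0,1]
    - [0,0.75,0,0,1]
    - [0,0.75,0.2,0,1]
    - [0,0.75,0.4,0,1]
    - [0,0.75,0.6,0,1]
    - [0,0.75,0.68,0,1]
    - [0,0.75,0.72,0,1]
    - [0,0.75,0.74,0,1]
    - [0,0.75,0.74,0,1]

```text
time: 16.92
tcp_pos: [0.5649, 0.4012, 0.2112]
tool_rot: [[0.2, 0.98, 0.001], [0.98, -0.2, 0.0], [0.001, 0.001, -1.0]]
ft_force: [0.6, -0.7, -2.1]
width: 0.106
grasp_force: 30.0
```

Request:
servo_tool:
  rows:
    - [0,0,0.025,0,1]
    - [0,0,0.05,0,1]
    - [0,0,0.075,0,1]
    - [0,0,0.1,0,1]
    - [0,0,0.1,0,1]

```text
time: 17.55
tcp_pos: [0.5646, 0.401, 0.2027]
tool_rot: [[0.2, 0.98, -0.0], [0.98, -0.2, -0.0], [-0.0, -0.0, -1.0]]
ft_force: [0.3, 0.3, -2.0]
width: 0.108
grasp_force: 30.0
```

Run:
```python
from h import *
s=r.read_state(); print(s['time'],s['tcp_pos'],s['tool_rot'][:,1],s['width']*92,s['ft_force'],s['moment'])
cams.grab_frame('wrist')
for t in ('ring','hook_tip','hook_bar','hook_hinge'): lm('wrist',t)
cams.grab_frame('scene')
for t in ('ring','hook_tip','hook_bar','hook_hinge'): lm('scene',t)
```

```text
17.55 [0.56458248 0.40103069 0.20266599] [ 9.79767388e-01 -2.00139586e-01 -1.04160159e-04] 9.964379964598205 [ 0.25530736  0.28386408 -2.04982996] [-0.14723658  0.01586963  0.04707296]
wrist ring 0.63 [0.568 0.398 0.139] [325 216]
wrist ring 0.61 [0.505 0.416 0.23 ] [184 278]
wrist hook_tip 0.92 [0.505 0.412 0.229] [188 283]
wrist hook_bar 0.84 [0.568 0.402 0.187] [325 240]
wrist hook_bar 0.51 [ 0.643  0.339 -0.005] [395 207]
wrist hook_hinge 0.95 [0.625 0.388 0.185] [424 242]
scene ring 0.88 [0.302 0.21  0.003] [422 216]
scene ring 0.63 [0.315 0.347 0.007] [471 229]
scene ring 0.51 [ 0.317 -0.388 -0.003] [233 179]
scene ring 0.31 [0.644 0.35  0.003] [454 316]
scene hook_bar 0.59 [0.562 0.4   0.184] [497 238]
scene hook_hinge 0.44 [0.619 0.391 0.185] [490 254]
```

Almost touching. Lower in 1 mm steps, watching the vertical force.

Request:
servo_tool:
  rows:
    - [0,0,0.0125,0,1]
    - [0,0,0.0125,0,1]

```text
time: 18.3
tcp_pos: [0.5647, 0.4011, 0.2024]
tool_rot: [[0.2, 0.98, 0.0], [0.98, -0.2, 0.0], [0.0, 0.0, -1.0]]
ft_force: [-1.6, -1.3, 4.5]
width: 0.105
grasp_force: 30.0
```

Request:
servo_tool:
  rows:
    - [0,0,0.0125,0,1]
    - [0,0,0.0125,0,1]

```text
time: 18.55
tcp_pos: [0.5648, 0.4012, 0.2023]
tool_rot: [[0.2, 0.98, 0.001], [0.98, -0.2, 0.001], [0.001, 0.001, -1.0]]
ft_force: [-2.7, -2.5, 8.3]
width: 0.105
grasp_force: 30.0
```

Request:
servo_tool:
  rows:
    - [0,0,0.0125,0,1]
    - [0,0,0.0125,0,1]

```text
time: 18.8
tcp_pos: [0.5648, 0.4012, 0.2021]
tool_rot: [[0.2, 0.98, 0.001], [0.98, -0.2, 0.001], [0.001, 0.001, -1.0]]
ft_force: [-4.1, -2.6, 11.7]
width: 0.106
grasp_force: 30.0
```

Request:
servo_tool:
  rows:
    - [0,0,-0.02,0,0.7]
    - [0,0,-0.02,0,0.6]
    - [0,0,-0.02,0,0.45]
    - [0,0,-0.02,0,0.45]
    - [0,0,-0.02,0,0.45]
    - [0,0,-0.02,0,0.45]

```text
time: 19.55
tcp_pos: [0.5646, 0.4011, 0.2012]
tool_rot: [[0.2, 0.98, -0.0], [0.98, -0.2, 0.0], [0.0, -0.0, -1.0]]
ft_force: [1.3, 0.3, -0.1]
width: 0.28
grasp_force: 0.0
```

Run:
```python
from h import *
s=r.read_state(); print(s['time'],s['tcp_pos'],s['width']*92,s['ft_force'],s['moment'])
cv2.imwrite('pics/w5.png',cams.grab_frame('wrist'))
for t in ('ring','hook_tip','hook_bar'): lm('wrist',t)
```

```text
19.55 [0.56462402 0.40105568 0.20120007] 25.727045594666762 [ 1.26117667  0.33967918 -0.13872209] [-0.11801845  0.08358685  0.0758246 ]
wrist ring 0.77 [0.567 0.395 0.139] [324 222]
wrist hook_bar 0.69 [0.565 0.398 0.183] [321 245]
```

View pics/w5.png

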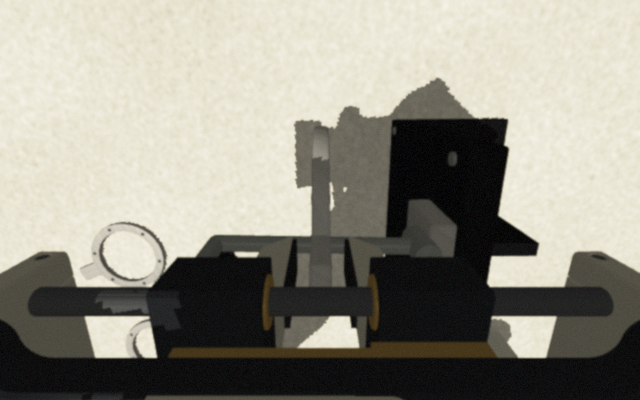

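The ring hangs free at u≈320, between the fingers (open to 26 mm). Retreating straight up.

Request:
servo_tool:
  rows:
    - [0,0,-0.1,0,0.45]
    - [0,0,-0.3,0,0.45]
    - [0,0,-0.6,0,0.45]
    - [0,0,-1,0,0.45]
    - [0,0,-1,0,0.45]

```text
time: 20.38
tcp_pos: [0.5665, 0.4025, 0.2864]
tool_rot: [[0.2, 0.98, 0.006], [0.98, -0.2, 0.005], [0.006, 0.005, -1.0]]
ft_force: [0.2, 0.8, 0.7]
width: 0.276
grasp_force: 0.0
```

Request:
servo_tool:
  rows:
    - [0,0,-0.4,0,0.45]
    - [0,0,-0.8,0,-0.2]
    - [0,0,-0.8,0,-1]
    - [0,0,-0.8,0,-1]

```text
time: 20.88
tcp_pos: [0.5643, 0.4008, 0.3445]
tool_rot: [[0.2, 0.98, -0.001], [0.98, -0.2, -0.001], [-0.001, -0.001, -1.0]]
ft_force: [0.3, 0.0, -0.4]
width: 0.555
grasp_force: 0.0
```

Run:
```python
from h import *
s=r.read_state(); print(s['time'],s['tcp_pos'],s['tool_rot'],s['width']*92,s['joint_positions'])
cams.grab_frame('wrist')
for t in ('ring','hook_tip'): lm('wrist',t)
cv2.imwrite('pics/scene6.png',cams.grab_frame('scene')); lm('scene','ring'); lm('scene','ball2'); lm('scene','case_in')
cams.grab_frame('top'); 
for t in ('ball2','gauge','loupe','case_in','case'): lm('top',t)
```

```text
20.875 [0.56425084 0.40079069 0.34454388] [[ 2.00115022e-01  9.79772057e-01 -8.33436107e-04]
 [ 9.79772126e-01 -2.00115540e-01 -5.92663636e-04]
 [-7.47458786e-04 -6.97976571e-04 -9.99999477e-01]] 51.064727697255094 [-0.63468633  0.47202238 -0.03323299  1.28803357  0.01533141  1.38280361
 -0.86864407]
wrist ring 0.69 [0.566 0.397 0.138] [322 173]
wrist hook_tip 0.86 [0.506 0.411 0.228] [253 194]
scene ring 0.86 [0.304 0.21  0.005] [422 216]
scene ring 0.71 [0.314 0.346 0.006] [471 229]
scene ring 0.53 [0.643 0.347 0.001] [453 316]
scene ball2 0.7 [ 0.474 -0.36   0.032] [215 199]
scene ball2 0.6 [ 0.574 -0.176  0.03 ] [258 236]
scene ball2 0.47 [ 0.47  -0.256  0.028] [248 207]
scene ball2 0.45 [ 0.476 -0.176  0.021] [273 217]
scene ball2 0.45 [ 0.319 -0.242  0.024] [275 182]
scene ball2 0.44 [ 0.375 -0.199  0.025] [280 194]
scene ball2 0.39 [ 0.526 -0.265  0.001] [237 226]
scene case_in 0.71 [0.524 0.029 0.003] [337 250]
top ball2 0.78 [ 0.578 -0.179  0.025] [372 181]
top ball2 0.73 [ 0.318 -0.246  0.025] [394 272]
top ball2 0.71 [ 0.465 -0.262  0.02 ] [400 221]
top ball2 0.71 [ 0.379 -0.197  0.019] [377 250]
top ball2 0.65 [ 0.475 -0.182  0.023] [372 217]
top ball2 0.39 [0.502 0.413 0.229] [142 194]
top gauge 0.47 [ 0.531 -0.235  0.002] [389 199]
top loupe 0.61 [ 0.425  0.27  -0.004] [217 231]
top loupe 0.53 [ 0.527 -0.308  0.003] [414 201]
top case_in 0.88 [0.523 0.027 0.005] [301 200]
top case_in 0.56 [ 0.735 -0.138  0.001] [357 131]
top case 0.65 [ 0.524  0.025 -0.   ] [302 199]
top case 0.21 [ 0.426  0.271 -0.003] [217 231]
```

View pics/scene6.png

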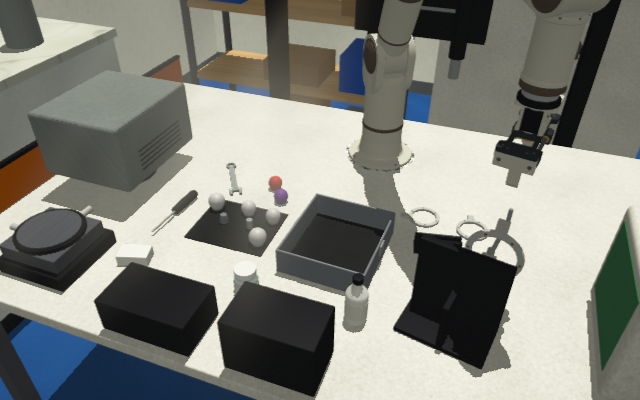

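The ring hangs with its tab up (512,175). Next are the balls, after checking the case's angle.

Run:
```python
from h import *
P=[ray('top',*p,.071)[:2] for p in ((265,152),(343,153),(259,240),(339,243))]
print(np.round(P,3))
ang=lambda d:np.degrees(np.arctan2(d[1],d[0]))
print(ang(P[0]-P[2]),ang(P[1]-P[3]),ang(P[0]-P[1])-90,ang(P[2]-P[3])-90,np.mean(P,0))
```

```text
[[ 0.649  0.13 ]
 [ 0.651 -0.092]
 [ 0.4    0.138]
 [ 0.396 -0.084]]
-1.9098387557266743 -1.6534583350800618 0.5214612101879368 -0.999058697572508 [0.52411515 0.02287921]
```

Request:
servo_tool:
  rows:
    - [0,0,0,-0.1,-0.7]
    - [0,0,0,-0.128,-0.7]
    - [0,0,0,-0.128,-0.7]

```text
time: 21.9
tcp_pos: [0.5647, 0.401, 0.3454]
tool_rot: [[0.001, 1.0, 0.0], [1.0, -0.001, 0.0], [0.0, 0.0, -1.0]]
ft_force: [-0.1, -1.0, 0.6]
width: 0.849
grasp_force: 0.0
```

Request:
servo_tool:
  rows:
    - [-0.5,0,0,0,-0.7]
    - [-1,0,0,0,-0.7]

```text
time: 22.15
tcp_pos: [0.5644, 0.3205, 0.345]
tool_rot: [[0.0, 1.0, -0.0], [1.0, -0.0, -0.0], [-0.0, -0.0, -1.0]]
ft_force: [1.1, -1.6, 1.0]
width: 0.849
grasp_force: 0.0
```

Request:
servo_tool:
  rows:
    - [-0.5,0,0,0,-0.7]
    - [-1,0,0,0,-0.7]

```text
time: 22.4
tcp_pos: [0.5645, 0.2398, 0.3455]
tool_rot: [[0.002, 1.0, 0.0], [1.0, -0.002, 0.0], [0.0, 0.0, -1.0]]
ft_force: [0.2, 0.0, 0.7]
width: 0.849
grasp_force: 0.0
```

Request:
servo_tool:
  rows:
    - [-0.5,0,0,0,-0.7]
    - [-1,0,0,0,-0.7]

```text
time: 22.65
tcp_pos: [0.5645, 0.1597, 0.3456]
tool_rot: [[0.002, 1.0, 0.001], [1.0, -0.002, 0.0], [0.0, 0.001, -1.0]]
ft_force: [0.2, -1.1, -0.8]
width: 0.851
grasp_force: 0.0
```

Request:
servo_tool:
  rows:
    - [-0.5,0,0.5,0,-0.7]
    - [-1,0,1,0,-0.7]

```text
time: 22.9
tcp_pos: [0.5649, 0.0799, 0.2653]
tool_rot: [[0.002, 1.0, 0.003], [1.0, -0.002, 0.001], [0.001, 0.003, -1.0]]
ft_force: [-0.0, 0.9, -0.2]
width: 0.853
grasp_force: 0.0
```

Request:
servo_tool:
  rows:
    - [-0.5,0,0.25,0,-0.7]
    - [-1,0,0.5,0,-0.7]

```text
time: 23.15
tcp_pos: [0.5643, -0.0002, 0.2247]
tool_rot: [[0.002, 1.0, 0.0], [1.0, -0.002, 0.0], [0.0, 0.0, -1.0]]
ft_force: [0.9, -0.7, 0.1]
width: 0.848
grasp_force: 0.0
```

Request:
servo_tool:
  rows:
    - [-0.5,0,0.25,0,-0.7]
    - [-1,0,0.5,0,-0.7]

```text
time: 23.4
tcp_pos: [0.5646, -0.0802, 0.185]
tool_rot: [[0.002, 1.0, 0.001], [1.0, -0.002, -0.0], [-0.0, 0.001, -1.0]]
ft_force: [0.6, 0.2, -0.4]
width: 0.85
grasp_force: 0.0
```

Request:
servo_tool:
  rows:
    - [-0.5,0,0,0,-0.7]
    - [-1,0.15,0.3,0,-0.7]
    - [-1,0.15,0.3,0,-0.7]
    - [-1,0.15,0.3,0,-0.7]

```text
time: 23.9
tcp_pos: [0.5764, -0.1583, 0.1612]
tool_rot: [[0.001, 1.0, -0.0], [1.0, -0.001, 0.001], [0.001, -0.0, -1.0]]
ft_force: [1.2, 0.1, 0.1]
width: 0.85
grasp_force: 0.0
```

Run:
```python
from h import *
s=r.read_state(); print(s['time'],s['tcp_pos'],s['tool_rot'][:,1],s['width']*92)
cv2.imwrite('pics/w7.png',cams.grab_frame('wrist'))
for t in ('ball2','gauge','loupe'): lm('wrist',t)
```

```text
23.9 [ 0.57638527 -0.15825776  0.16123986] [ 9.99999430e-01 -1.02237324e-03 -3.07826723e-04] 78.19160570244202
wrist ball2 0.95 [ 0.577 -0.18   0.028] [320 210]
wrist ball2 0.8 [ 0.379 -0.199  0.02 ] [120 226]
wrist ball2 0.68 [ 0.323 -0.246  0.017] [ 77 265]
wrist ball2 0.62 [ 0.478 -0.36   0.033] [230 365]
wrist ball2 0.61 [ 0.478 -0.181  0.028] [215 211]
wrist gauge 0.64 [ 0.526 -0.23   0.004] [271 247]
wrist loupe 0.67 [ 0.58  -0.182  0.028] [322 212]
wrist loupe 0.56 [ 0.531 -0.306  0.004] [279 308]
```

View pics/w7.png

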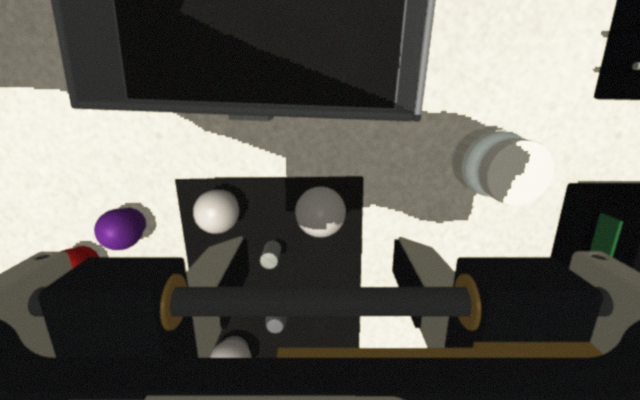

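Picture: ball A at (320,211) is whole, with ball B at (215,211). The gauge (270,255) and loupe (277,325) are clear of A. Grasping A.

Request:
servo_tool:
  rows:
    - [-0.27,0,0.4,0,-0.7]
    - [-0.27,0,0.94,0,-0.7]
    - [-0.27,0,0.94,0,-0.7]

```text
time: 24.48
tcp_pos: [0.5736, -0.1788, 0.0834]
tool_rot: [[-0.001, 1.0, -0.006], [1.0, 0.001, 0.002], [0.002, -0.006, -1.0]]
ft_force: [-0.8, -0.7, 0.1]
width: 0.851
grasp_force: 0.0
```

Request:
servo_tool:
  rows:
    - [0,0,0.4,0,-0.7]
    - [0,0,0.75,0,-0.7]
    - [0,0,0.92,0,-0.7]
    - [0,0,0.92,0,0]
    - [0,0,0.92,0,1]
    - [0,0,0.92,0,1]
    - [0,0,0.92,0,1]
    - [0,0,0.92,0,1]

```text
time: 25.48
tcp_pos: [0.577, -0.1808, 0.0136]
tool_rot: [[0.001, 1.0, 0.001], [1.0, -0.001, -0.0], [-0.0, 0.001, -1.0]]
ft_force: [-0.8, 1.1, 6.5]
width: 0.506
grasp_force: 30.0
```

Request:
servo_tool:
  rows:
    - [0,0,-0.1,0,1]
    - [0,0,-0.4,0,1]
    - [0,0,-0.7,0,1]
    - [0,0,-1,0,1]
    - [0,0,-1,0,1]

```text
time: 26.1
tcp_pos: [0.5779, -0.1811, 0.0945]
tool_rot: [[0.001, 1.0, 0.004], [1.0, -0.001, -0.001], [-0.001, 0.004, -1.0]]
ft_force: [-0.6, -0.1, -1.8]
width: 0.508
grasp_force: 30.0
```

Request:
servo_tool:
  rows:
    - [0,0,-0.4,0,1]
    - [0,0,-0.85,0,1]
    - [0,0,-0.85,0,1]

```text
time: 26.48
tcp_pos: [0.578, -0.1811, 0.1623]
tool_rot: [[0.0, 1.0, 0.004], [1.0, -0.0, -0.001], [-0.001, 0.004, -1.0]]
ft_force: [0.4, -0.1, -1.4]
width: 0.509
grasp_force: 30.0
```

Run:
```python
from h import *
s=r.read_state(); print(s['time'],s['tcp_pos'],s['tool_rot'][:,1],s['width']*92,s['grasp_force'])
cams.grab_frame('wrist')
for t in ('ball2','case_in'): lm('wrist',t)
```

```text
26.475 [ 0.57799958 -0.18109414  0.16234272] [ 9.99990969e-01 -4.92002482e-04  4.22129026e-03] 46.79638075358596 29.999772012233734
wrist ball2 0.98 [ 0.579 -0.18   0.174] [325 268]
wrist ball2 0.97 [ 0.319 -0.243  0.019] [ 66 245]
wrist ball2 0.89 [ 0.377 -0.198  0.016] [116 202]
wrist ball2 0.62 [ 0.471 -0.183  0.022] [209 189]
wrist ball2 0.62 [ 0.464 -0.262  0.024] [210 264]
wrist case_in 0.3 [ 0.734 -0.137 -0.004] [483 136]
```

Request:
servo_tool:
  rows:
    - [0.2,-0.03,0,0,1]
    - [0.5,-0.06,0,0,1]
    - [0.85,-0.09,0,0,1]

```text
time: 27.0
tcp_pos: [0.568, -0.1108, 0.1591]
tool_rot: [[0.0, 1.0, -0.002], [1.0, -0.0, 0.001], [0.001, -0.002, -1.0]]
ft_force: [0.1, 0.9, -1.6]
width: 0.51
grasp_force: 30.0
```

Request:
servo_tool:
  rows:
    - [0.35,-0.03,0,0,1]
    - [0.6,-0.06,0,0,1]
    - [0.85,-0.09,0,0,1]

```text
time: 27.38
tcp_pos: [0.5607, -0.0422, 0.1593]
tool_rot: [[-0.001, 1.0, -0.002], [1.0, 0.001, 0.001], [0.001, -0.002, -1.0]]
ft_force: [0.9, -0.6, -1.6]
width: 0.512
grasp_force: 30.0
```

Request:
servo_tool:
  rows:
    - [0.3,-0.03,0,0,1]
    - [0.6,-0.06,0,0,1]
    - [0.85,-0.09,0,0,1]

```text
time: 27.75
tcp_pos: [0.5534, 0.026, 0.1593]
tool_rot: [[-0.001, 1.0, -0.002], [1.0, 0.001, 0.001], [0.001, -0.002, -1.0]]
ft_force: [0.1, -0.2, -0.6]
width: 0.511
grasp_force: 30.0
```

Request:
servo_tool:
  rows:
    - [0.3,-0.03,0,0,1]
    - [0.6,-0.06,0,0,1]
    - [0.85,-0.09,0,0,1]
    - [0.85,-0.09,0,0,1]
    - [0.85,-0.09,0,0,1]

```text
time: 28.38
tcp_pos: [0.5471, 0.0909, 0.1599]
tool_rot: [[0.0, 1.0, -0.001], [1.0, -0.0, -0.001], [-0.001, -0.001, -1.0]]
ft_force: [0.1, 0.0, -2.1]
width: 0.513
grasp_force: 30.0
```

Request:
servo_tool:
  rows:
    - [0,0,0.2,0,1]
    - [0,0,0.4,0,1]
    - [0,0,0.6,0,1]
    - [0,0,0.8,0,1]
    - [0,0,1,0,1]
    - [0,0,1,0,1]

```text
time: 29.12
tcp_pos: [0.5463, 0.0912, 0.0787]
tool_rot: [[0.0, 1.0, -0.003], [1.0, -0.0, -0.001], [-0.001, -0.003, -1.0]]
ft_force: [0.2, 0.4, -0.9]
width: 0.51
grasp_force: 30.0
```

Request:
servo_tool:
  rows:
    - [0,0,0.15,0,1]
    - [0,0,0.3,0,1]
    - [0,0,0.45,0,1]
    - [0,0,0.6,0,1]
    - [0,0,0.7,0,1]
    - [0,0,0.7,0,1]

```text
time: 29.88
tcp_pos: [0.5471, 0.0913, 0.0237]
tool_rot: [[0.0, 1.0, -0.002], [1.0, -0.0, -0.0], [-0.0, -0.002, -1.0]]
ft_force: [0.2, 0.7, -0.8]
width: 0.504
grasp_force: 30.0
```

Run:
```python
from h import *
s=r.read_state(); print(s['time'],s['tcp_pos'],s['tool_rot'][:,1],s['width']*92,s['grasp_force'],s['ft_force'])
cv2.imwrite('pics/w8.png',cams.grab_frame('wrist'))
for t in ('ball2','case_in'): lm('wrist',t)
```

```text
29.875 [0.54705616 0.09130072 0.02365859] [ 9.99998747e-01 -4.47731192e-04 -1.51821418e-03] 46.40851051622748 29.999763071537018 [ 0.17222876  0.67489859 -0.77148538]
wrist ball2 0.72 [0.548 0.089 0.039] [318 273]
wrist case_in 0.91 [0.528 0.028 0.005] [289 328]
```

View pics/w8.png

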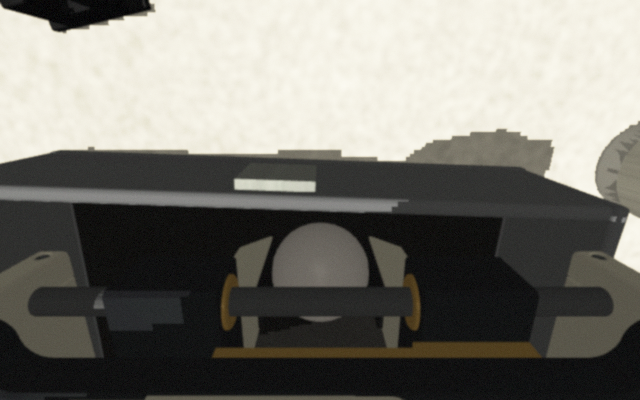

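Ball is at (320,270), clear of all walls. Last few millimetres go slowly.

Request:
servo_tool:
  rows:
    - [0,0,0.02,0,1]
    - [0,0,0.04,0,1]
    - [0,0,0.055,0,1]
    - [0,0,0.07,0,1]
    - [0,0,0.08,0,1]
    - [0,0,0.08,0,1]

```text
time: 30.78
tcp_pos: [0.5476, 0.0914, 0.018]
tool_rot: [[0.0, 1.0, -0.0], [1.0, -0.0, -0.0], [-0.0, -0.0, -1.0]]
ft_force: [0.4, -0.6, -0.9]
width: 0.51
grasp_force: 30.0
```

Request:
servo_tool:
  rows:
    - [0,0,0.012,0,1]
    - [0,0,0.012,0,1]

```text
time: 31.02
tcp_pos: [0.5476, 0.0915, 0.0171]
tool_rot: [[0.0, 1.0, -0.0], [1.0, -0.0, -0.0], [-0.0, -0.0, -1.0]]
ft_force: [0.2, 0.4, -0.9]
width: 0.507
grasp_force: 30.0
```

Request:
servo_tool:
  rows:
    - [0,0,0.012,0,1]
    - [0,0,0.012,0,1]

```text
time: 31.28
tcp_pos: [0.5476, 0.0914, 0.0161]
tool_rot: [[0.001, 1.0, -0.0], [1.0, -0.001, -0.0], [-0.0, -0.0, -1.0]]
ft_force: [0.1, 0.8, -1.8]
width: 0.51
grasp_force: 30.0
```

Request:
servo_tool:
  rows:
    - [0,0,0.005,0,1]
    - [0,0,0.005,0,0]
    - [0,0,0.005,0,-0.2]
    - [0,0,0.005,0,-0.4]
    - [0,0,0.005,0,-0.4]
    - [0,0,-0.3,0,-0.4]
    - [0,0,-0.6,0,-0.4]
    - [0,0,-1,0,-0.4]
    - [0,0,-1,0,-0.4]

```text
time: 32.4
tcp_pos: [0.55, 0.0919, 0.0988]
tool_rot: [[0.001, 1.0, 0.005], [1.0, -0.001, 0.001], [0.001, 0.005, -1.0]]
ft_force: [0.8, 0.2, -0.6]
width: 0.695
grasp_force: 0.0
```

Request:
servo_tool:
  rows:
    - [0,0,-0.5,0,-0.4]
    - [-0.5,0,-0.7,0,-0.5]
    - [-1,-0.4,-0.7,0,-0.5]

```text
time: 32.78
tcp_pos: [0.5181, 0.0107, 0.1533]
tool_rot: [[-0.001, 1.0, 0.005], [1.0, 0.001, -0.0], [-0.0, 0.005, -1.0]]
ft_force: [-0.3, -1.0, -0.6]
width: 0.746
grasp_force: 0.0
```

Request:
servo_tool:
  rows:
    - [-0.5,0,0,0,-0.5]
    - [-1,-0.2,0,0,-0.5]

```text
time: 33.02
tcp_pos: [0.4995, -0.0697, 0.1517]
tool_rot: [[0.0, 1.0, 0.0], [1.0, -0.0, -0.0], [-0.0, 0.0, -1.0]]
ft_force: [0.5, -1.0, -0.5]
width: 0.753
grasp_force: 0.0
```

Request:
servo_tool:
  rows:
    - [-0.5,0,0,0,-0.5]
    - [-1,-0.2,0,0,-0.5]
    - [-1,-0.2,0,0,-0.5]
    - [-1,-0.2,0,0,-0.5]

```text
time: 33.52
tcp_pos: [0.4833, -0.148, 0.1516]
tool_rot: [[0.001, 1.0, -0.001], [1.0, -0.001, 0.001], [0.001, -0.001, -1.0]]
ft_force: [0.2, 0.2, -0.4]
width: 0.747
grasp_force: 0.0
```

Run:
```python
from h import *
s=r.read_state(); print(s['time'],s['tcp_pos'],s['tool_rot'][:,1],s['width']*92,s['grasp_force'])
cams.grab_frame('wrist'); lm('wrist','ball2')
cams.grab_frame('top'); lm('top','ball2')
```

```text
33.525 [ 0.4832663  -0.14801867  0.15155061] [ 9.99999323e-01 -7.26992145e-04 -9.08191098e-04] 68.70478139304866 0.0
wrist ball2 0.76 [ 0.471 -0.262  0.028] [307 300]
wrist ball2 0.74 [ 0.379 -0.201  0.018] [213 240]
top ball2 0.73 [ 0.468 -0.358  0.028] [433 220]
top ball2 0.6 [ 0.319 -0.247  0.021] [395 272]
top ball2 0.54 [0.552 0.088 0.027] [280 188]
top ball2 0.49 [ 0.466 -0.262  0.022] [400 221]
```

Run:
```python
from h import *
cv2.imwrite('pics/w9.png',cams.grab_frame('wrist')); lm('wrist','ball2',smin=.05); lm('wrist','ball4',smin=.05)
print(proj('wrist',np.array([.475,-.182,.025])))
cams.grab_frame('scene'); lm('scene','ball2')
```

```text
wrist ball2 0.95 [ 0.38  -0.201  0.02 ] [213 241]
wrist ball2 0.9 [ 0.469 -0.262  0.026] [305 297]
wrist ball2 0.69 [ 0.474 -0.181  0.024] [309 223]
wrist ball4 0.95 [ 0.38  -0.202  0.02 ] [213 241]
wrist ball4 0.9 [ 0.469 -0.262  0.026] [305 297]
wrist ball4 0.69 [ 0.474 -0.181  0.024] [309 223]
[310.17948911 224.11387037]
scene ball2 0.73 [0.548 0.097 0.029] [360 254]
scene ball2 0.71 [ 0.475 -0.18   0.025] [272 215]
scene ball2 0.68 [ 0.474 -0.357  0.033] [216 199]
scene ball2 0.58 [ 0.376 -0.197  0.023] [281 195]
scene ball2 0.48 [ 0.318 -0.242  0.024] [275 181]
scene ball2 0.47 [ 0.468 -0.258  0.026] [248 207]
scene ball2 0.45 [0.559 0.407 0.183] [500 239]
```

View pics/w9.png

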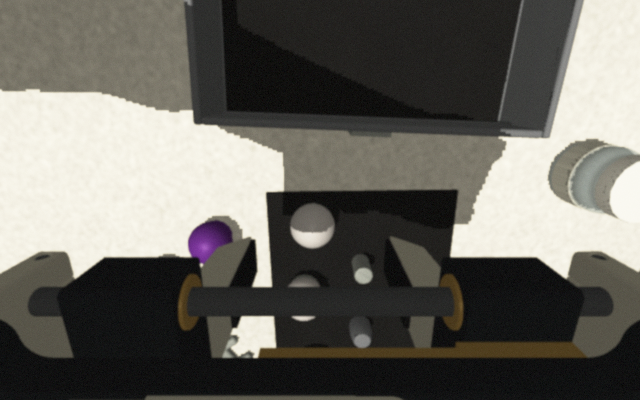

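Ball B at (312,226). Picking it.

Request:
servo_tool:
  rows:
    - [-0.42,-0.1,0.4,0,-0.5]
    - [-0.42,-0.1,0.9,0,-0.5]
    - [-0.42,-0.1,0.9,0,-0.5]

```text
time: 34.35
tcp_pos: [0.4728, -0.1813, 0.0778]
tool_rot: [[0.001, 1.0, -0.006], [1.0, -0.001, 0.002], [0.002, -0.006, -1.0]]
ft_force: [0.2, 0.1, 0.4]
width: 0.753
grasp_force: 0.0
```

Request:
servo_tool:
  rows:
    - [0,0,0.4,0,-0.5]
    - [0,0,0.75,0,-0.5]
    - [0,0,0.86,0,-0.5]
    - [0,0,0.86,0,0]
    - [0,0,0.86,0,1]
    - [0,0,0.86,0,1]
    - [0,0,0.86,0,1]
    - [0,0,0.86,0,1]

```text
time: 35.35
tcp_pos: [0.4764, -0.1823, 0.0124]
tool_rot: [[0.0, 1.0, 0.002], [1.0, -0.0, -0.0], [-0.0, 0.002, -1.0]]
ft_force: [-0.8, 1.0, 6.7]
width: 0.443
grasp_force: 30.0
```

Request:
servo_tool:
  rows:
    - [0,0,-0.1,0,1]
    - [0,0,-0.4,0,1]
    - [0,0,-0.7,0,1]
    - [0,0,-1,0,1]
    - [0,0,-1,0,1]

```text
time: 35.98
tcp_pos: [0.4769, -0.1826, 0.0932]
tool_rot: [[0.001, 1.0, 0.004], [1.0, -0.001, -0.001], [-0.001, 0.004, -1.0]]
ft_force: [0.8, -0.7, -2.4]
width: 0.44
grasp_force: 30.0
```

Request:
servo_tool:
  rows:
    - [0,0,-0.4,0,1]
    - [0,0,-0.85,0,1]
    - [0,0,-0.85,0,1]

```text
time: 36.35
tcp_pos: [0.4771, -0.1826, 0.161]
tool_rot: [[0.0, 1.0, 0.004], [1.0, -0.0, -0.001], [-0.001, 0.004, -1.0]]
ft_force: [1.0, -0.0, -1.6]
width: 0.44
grasp_force: 30.0
```

Run:
```python
from h import *
s=r.read_state(); print(s['time'],s['tcp_pos'],s['tool_rot'][:,1],s['width']*92,s['grasp_force'])
cams.grab_frame('wrist'); lm('wrist','ball2')
```

```text
36.35 [ 0.47706695 -0.18262751  0.16101295] [ 9.99992009e-01 -4.56601898e-04  3.97164302e-03] 40.52209141299273 29.99980241060257
wrist ball2 0.79 [ 0.473 -0.363  0.027] [318 347]
wrist ball2 0.77 [ 0.375 -0.201  0.017] [217 205]
wrist ball2 0.66 [ 0.473 -0.185  0.172] [315 274]
wrist ball2 0.65 [ 0.319 -0.246  0.021] [165 248]
```

Request:
servo_tool:
  rows:
    - [0.25,0.03,0,0,1]
    - [0.55,0.06,0,0,1]
    - [0.95,0.095,0,0,1]

```text
time: 36.83
tcp_pos: [0.4816, -0.1058, 0.1573]
tool_rot: [[0.002, 1.0, -0.004], [1.0, -0.002, 0.0], [0.0, -0.004, -1.0]]
ft_force: [-0.1, 1.1, -1.2]
width: 0.441
grasp_force: 30.0
```

Request:
servo_tool:
  rows:
    - [0.35,0.03,0,0,1]
    - [0.65,0.06,0,0,1]
    - [0.95,0.095,0,0,1]

```text
time: 37.2
tcp_pos: [0.4892, -0.0292, 0.1573]
tool_rot: [[0.0, 1.0, -0.004], [1.0, -0.0, 0.0], [0.0, -0.004, -1.0]]
ft_force: [0.3, -0.4, -1.4]
width: 0.446
grasp_force: 30.0
```

Request:
servo_tool:
  rows:
    - [0.35,0.03,0,0,1]
    - [0.65,0.06,0,0,1]
    - [0.95,0.095,0,0,1]
    - [0.95,0.095,0,0,1]
    - [0.95,0.095,0,0,1]

```text
time: 37.83
tcp_pos: [0.4974, 0.0448, 0.1581]
tool_rot: [[0.001, 1.0, -0.003], [1.0, -0.001, -0.001], [-0.001, -0.003, -1.0]]
ft_force: [0.1, -0.2, -0.3]
width: 0.441
grasp_force: 30.0
```

Request:
servo_tool:
  rows:
    - [0,0,0.2,0,1]
    - [0,0,0.4,0,1]
    - [0,0,0.6,0,1]
    - [0,0,0.8,0,1]
    - [0,0,1,0,1]
    - [0,0,1,0,1]

```text
time: 38.58
tcp_pos: [0.4971, 0.0457, 0.0778]
tool_rot: [[0.0, 1.0, -0.003], [1.0, -0.0, -0.0], [-0.0, -0.003, -1.0]]
ft_force: [-0.3, -1.0, -0.3]
width: 0.443
grasp_force: 30.0
```

Request:
servo_tool:
  rows:
    - [0,0,0.15,0,1]
    - [0,0,0.3,0,1]
    - [0,0,0.45,0,1]
    - [0,0,0.6,0,1]
    - [0,0,0.7,0,1]
    - [0,0,0.7,0,1]
    - [0,0,0.7,0,1]

```text
time: 39.45
tcp_pos: [0.4987, 0.0459, 0.0236]
tool_rot: [[0.0, 1.0, 0.0], [1.0, -0.0, 0.0], [0.0, 0.0, -1.0]]
ft_force: [-0.1, -1.0, -0.3]
width: 0.446
grasp_force: 30.0
```

Request:
servo_tool:
  rows:
    - [0,0,0.025,0,1]
    - [0,0,0.05,0,1]
    - [0,0,0.07,0,1]
    - [0,0,0.085,0,1]
    - [0,0,0.1,0,1]
    - [0,0,0.1,0,1]

```text
time: 40.2
tcp_pos: [0.4984, 0.0459, 0.0153]
tool_rot: [[0.0, 1.0, -0.0], [1.0, -0.0, -0.0], [-0.0, -0.0, -1.0]]
ft_force: [0.9, -0.7, -0.8]
width: 0.438
grasp_force: 30.0
```

Request:
servo_tool:
  rows:
    - [0,0,0.01,0,1]
    - [0,0,0.01,0,1]

```text
time: 40.45
tcp_pos: [0.4984, 0.0458, 0.0145]
tool_rot: [[0.0, 1.0, -0.0], [1.0, -0.0, -0.0], [-0.0, -0.0, -1.0]]
ft_force: [-1.1, -0.5, -1.6]
width: 0.446
grasp_force: 30.0
```

Request:
servo_tool:
  rows:
    - [0,0,0,0,0]
    - [0,0,0,0,-0.2]
    - [0,0,0,0,-0.4]
    - [0,0,0,0,-0.4]
    - [0,0,-0.3,0,-0.4]
    - [0,0,-0.6,0,-0.4]
    - [0,0,-1,0,-0.4]
    - [0,0,-1,0,-0.4]

```text
time: 41.45
tcp_pos: [0.5006, 0.0461, 0.0969]
tool_rot: [[0.001, 1.0, 0.005], [1.0, -0.001, 0.001], [0.001, 0.005, -1.0]]
ft_force: [-0.3, 0.4, -0.4]
width: 0.704
grasp_force: 0.0
```

Request:
servo_tool:
  rows:
    - [0,0,-0.5,0,-0.4]
    - [-0.5,0,-0.7,0,-0.5]
    - [-1,-0.1,-0.7,0,-0.5]

```text
time: 41.82
tcp_pos: [0.4917, -0.0346, 0.1515]
tool_rot: [[-0.001, 1.0, 0.003], [1.0, 0.001, 0.0], [0.0, 0.003, -1.0]]
ft_force: [-0.8, -0.9, -0.4]
width: 0.75
grasp_force: 0.0
```

Request:
servo_tool:
  rows:
    - [-0.5,0,0,0,-0.5]
    - [-1,-0.1,0,0,-0.5]

```text
time: 42.08
tcp_pos: [0.4821, -0.1153, 0.1499]
tool_rot: [[0.0, 1.0, -0.0], [1.0, -0.0, 0.0], [0.0, -0.0, -1.0]]
ft_force: [0.0, -0.1, 0.7]
width: 0.748
grasp_force: 0.0
```

Request:
servo_tool:
  rows:
    - [-0.5,0,0,0,-0.5]
    - [-1,-0.1,0,0,-0.5]

```text
time: 42.32
tcp_pos: [0.474, -0.1952, 0.1497]
tool_rot: [[0.0, 1.0, -0.001], [1.0, -0.0, 0.0], [0.0, -0.001, -1.0]]
ft_force: [-0.1, 0.4, -0.4]
width: 0.75
grasp_force: 0.0
```

Request:
servo_tool:
  rows:
    - [-0.42,-0.1,0,0,-0.5]
    - [-0.42,-0.1,0,0,-0.5]
    - [-0.42,-0.1,0,0,-0.5]

```text
time: 42.7
tcp_pos: [0.466, -0.2268, 0.1498]
tool_rot: [[0.0, 1.0, -0.001], [1.0, -0.0, 0.001], [0.001, -0.001, -1.0]]
ft_force: [-0.4, 0.3, -0.1]
width: 0.752
grasp_force: 0.0
```

Run:
```python
from h import *
s=r.read_state(); print(s['time'],s['tcp_pos'],s['tool_rot'][:,1],s['width']*92,s['grasp_force'])
cams.grab_frame('wrist'); lm('wrist','ball2'); lm('wrist','gauge'); lm('wrist','loupe')
cams.grab_frame('top'); lm('top','ball2')
```

```text
42.7 [ 0.46604132 -0.22679509  0.14977186] [ 9.99999229e-01 -2.46312886e-04 -1.21690815e-03] 69.22235054019936 0.0
wrist ball2 0.95 [ 0.478 -0.358  0.028] [331 315]
wrist ball2 0.92 [ 0.467 -0.259  0.024] [320 223]
wrist ball2 0.81 [ 0.32  -0.244  0.021] [163 207]
wrist ball2 0.56 [ 0.379 -0.201  0.02 ] [223 161]
wrist gauge 0.95 [ 0.527 -0.23   0.001] [381 187]
wrist loupe 0.55 [ 0.535 -0.306  0.005] [385 259]
top ball2 0.62 [0.498 0.049 0.026] [293 207]
top ball2 0.59 [0.549 0.093 0.03 ] [278 189]
top ball2 0.59 [ 0.376 -0.201  0.022] [379 251]
```

Request:
servo_tool:
  rows:
    - [-0.42,0.01,0.4,0,-0.35]
    - [-0.42,0.01,0.9,0,-0.35]
    - [-0.42,0.01,0.9,0,-0.35]

```text
time: 43.38
tcp_pos: [0.4646, -0.2598, 0.076]
tool_rot: [[0.0, 1.0, -0.006], [1.0, -0.0, 0.003], [0.003, -0.006, -1.0]]
ft_force: [-0.3, -0.1, 0.1]
width: 0.676
grasp_force: 0.0
```

Request:
servo_tool:
  rows:
    - [0,0,0.4,0,-0.35]
    - [0,0,0.75,0,-0.35]
    - [0,0,0.84,0,-0.35]
    - [0,0,0.84,0,0]
    - [0,0,0.84,0,1]
    - [0,0,0.84,0,1]
    - [0,0,0.84,0,1]
    - [0,0,0.84,0,1]

```text
time: 44.38
tcp_pos: [0.468, -0.2617, 0.0127]
tool_rot: [[0.001, 1.0, 0.002], [1.0, -0.001, -0.001], [-0.001, 0.002, -1.0]]
ft_force: [-0.8, 0.9, 6.8]
width: 0.44
grasp_force: 30.0
```

Request:
servo_tool:
  rows:
    - [0,0,-0.1,0,1]
    - [0,0,-0.4,0,1]
    - [0,0,-0.7,0,1]
    - [0,0,-1,0,1]
    - [0,0,-1,0,1]

```text
time: 45.0
tcp_pos: [0.4685, -0.2621, 0.0933]
tool_rot: [[0.001, 1.0, 0.004], [1.0, -0.001, -0.002], [-0.002, 0.004, -1.0]]
ft_force: [-0.0, -0.2, -1.3]
width: 0.44
grasp_force: 30.0
```

Request:
servo_tool:
  rows:
    - [0,0,-0.4,0,1]
    - [0,0,-0.85,0,1]
    - [0,0,-0.85,0,1]

```text
time: 45.38
tcp_pos: [0.4686, -0.2621, 0.1611]
tool_rot: [[0.001, 1.0, 0.004], [1.0, -0.001, -0.002], [-0.002, 0.004, -1.0]]
ft_force: [0.3, 0.7, -2.3]
width: 0.437
grasp_force: 30.0
```

Run:
```python
from h import *
s=r.read_state(); print(s['time'],s['tcp_pos'],s['tool_rot'][:,1],s['width']*92,s['grasp_force'])
cams.grab_frame('wrist'); lm('wrist','ball2')
```

```text
45.375 [ 0.46860493 -0.26211249  0.16106936] [ 9.99992070e-01 -5.53967761e-04  3.94367741e-03] 40.202209343867494 29.99971568584442
wrist ball2 0.94 [ 0.32  -0.242  0.021] [162 167]
wrist ball2 0.86 [ 0.468 -0.261  0.171] [321 267]
wrist ball2 0.65 [ 0.374 -0.197  0.019] [216 117]
```

Request:
servo_tool:
  rows:
    - [0.25,0.08,0,0,1]
    - [0.5,0.16,0,0,1]
    - [0.82,0.255,0,0,1]

```text
time: 45.85
tcp_pos: [0.4861, -0.195, 0.1572]
tool_rot: [[0.002, 1.0, -0.004], [1.0, -0.001, 0.001], [0.001, -0.004, -1.0]]
ft_force: [0.9, -0.2, -0.6]
width: 0.442
grasp_force: 30.0
```

Request:
servo_tool:
  rows:
    - [0.3,0.08,0,0,1]
    - [0.55,0.16,0,0,1]
    - [0.82,0.255,0,0,1]

```text
time: 46.22
tcp_pos: [0.5065, -0.1291, 0.1571]
tool_rot: [[0.0, 1.0, -0.004], [1.0, -0.0, 0.001], [0.001, -0.004, -1.0]]
ft_force: [0.4, 0.2, -2.2]
width: 0.439
grasp_force: 30.0
```

Request:
servo_tool:
  rows:
    - [0.3,0.08,0,0,1]
    - [0.55,0.16,0,0,1]
    - [0.82,0.255,0,0,1]

```text
time: 46.6
tcp_pos: [0.5269, -0.0637, 0.1571]
tool_rot: [[0.0, 1.0, -0.004], [1.0, -0.0, 0.0], [0.0, -0.004, -1.0]]
ft_force: [0.3, -0.3, -1.9]
width: 0.441
grasp_force: 30.0
```

Request:
servo_tool:
  rows:
    - [0.3,0.08,0,0,1]
    - [0.55,0.16,0,0,1]
    - [0.82,0.255,0,0,1]
    - [0.82,0.255,0,0,1]
    - [0.82,0.255,0,0,1]

```text
time: 47.22
tcp_pos: [0.5476, 0.0001, 0.158]
tool_rot: [[0.001, 1.0, -0.003], [1.0, -0.001, -0.001], [-0.001, -0.003, -1.0]]
ft_force: [0.4, -0.4, -1.7]
width: 0.442
grasp_force: 30.0
```

Request:
servo_tool:
  rows:
    - [0,0,0.2,0,1]
    - [0,0,0.4,0,1]
    - [0,0,0.6,0,1]
    - [0,0,0.8,0,1]
    - [0,0,1,0,1]
    - [0,0,1,0,1]

```text
time: 47.98
tcp_pos: [0.5475, 0.0011, 0.0776]
tool_rot: [[0.0, 1.0, -0.003], [1.0, -0.0, -0.0], [-0.0, -0.003, -1.0]]
ft_force: [0.3, -0.0, -1.3]
width: 0.44
grasp_force: 30.0
```

Request:
servo_tool:
  rows:
    - [0,0,0.15,0,1]
    - [0,0,0.3,0,1]
    - [0,0,0.45,0,1]
    - [0,0,0.6,0,1]
    - [0,0,0.7,0,1]
    - [0,0,0.7,0,1]
    - [0,0,0.7,0,1]

```text
time: 48.85
tcp_pos: [0.5491, 0.001, 0.0236]
tool_rot: [[0.0, 1.0, 0.0], [1.0, -0.0, 0.0], [0.0, 0.0, -1.0]]
ft_force: [-0.0, -0.3, -0.9]
width: 0.441
grasp_force: 30.0
```

Request:
servo_tool:
  rows:
    - [0,0,0.025,0,1]
    - [0,0,0.05,0,1]
    - [0,0,0.07,0,1]
    - [0,0,0.085,0,1]
    - [0,0,0.1,0,1]
    - [0,0,0.108,0,1]
    - [0,0,0.108,0,1]
    - [0,0,0.108,0,1]

```text
time: 49.85
tcp_pos: [0.5488, 0.0011, 0.0148]
tool_rot: [[0.0, 1.0, -0.0], [1.0, -0.0, 0.0], [0.0, -0.0, -1.0]]
ft_force: [-1.4, -0.2, 0.1]
width: 0.441
grasp_force: 30.0
```

Request:
servo_tool:
  rows:
    - [0,0,0,0,0]
    - [0,0,0,0,-0.2]
    - [0,0,0,0,-0.4]
    - [0,0,0,0,-0.4]
    - [0,0,-0.3,0,-0.4]
    - [0,0,-0.6,0,-0.4]
    - [0,0,-1,0,-0.4]
    - [0,0,-1,0,-0.4]

```text
time: 50.85
tcp_pos: [0.5511, 0.0011, 0.0973]
tool_rot: [[0.001, 1.0, 0.005], [1.0, -0.001, 0.0], [0.0, 0.005, -1.0]]
ft_force: [-0.2, 0.8, 0.4]
width: 0.699
grasp_force: 0.0
```

Request:
servo_tool:
  rows:
    - [0,0,-0.5,0,-0.4]
    - [-0.5,0,-0.7,0,-0.6]
    - [-1,-0.2,-0.7,0,-0.6]

```text
time: 51.22
tcp_pos: [0.5345, -0.0795, 0.1517]
tool_rot: [[-0.002, 1.0, 0.003], [1.0, 0.002, -0.0], [-0.0, 0.003, -1.0]]
ft_force: [-0.2, 0.6, -1.5]
width: 0.798
grasp_force: 0.0
```

Request:
servo_tool:
  rows:
    - [-0.5,-0.1,0,0,-0.6]
    - [-1,-0.25,0,0,-0.6]

```text
time: 51.48
tcp_pos: [0.512, -0.16, 0.1499]
tool_rot: [[0.0, 1.0, -0.001], [1.0, -0.0, 0.0], [0.0, -0.001, -1.0]]
ft_force: [-0.4, -0.9, -0.6]
width: 0.8
grasp_force: 0.0
```

Request:
servo_tool:
  rows:
    - [-0.5,-0.1,0,0,-0.6]
    - [-1,-0.25,0,0,-0.6]

```text
time: 51.72
tcp_pos: [0.492, -0.2399, 0.1498]
tool_rot: [[0.0, 1.0, -0.001], [1.0, -0.0, 0.0], [0.0, -0.001, -1.0]]
ft_force: [0.2, 0.6, -0.0]
width: 0.799
grasp_force: 0.0
```

Request:
servo_tool:
  rows:
    - [-0.5,-0.1,0,0,-0.6]
    - [-1,-0.23,0,0,-0.6]
    - [-1,-0.23,0,0,-0.6]
    - [-1,-0.23,0,0,-0.6]

```text
time: 52.22
tcp_pos: [0.4739, -0.3181, 0.1498]
tool_rot: [[0.001, 1.0, -0.001], [1.0, -0.001, 0.001], [0.001, -0.001, -1.0]]
ft_force: [0.3, 0.8, 0.8]
width: 0.799
grasp_force: 0.0
```

Run:
```python
from h import *
s=r.read_state(); print(s['time'],s['tcp_pos'],s['tool_rot'][:,1],s['width']*92,s['grasp_force'])
cams.grab_frame('wrist'); lm('wrist','ball2'); lm('wrist','loupe')
cams.grab_frame('top'); lm('top','ball2')
```

```text
52.225 [ 0.47393674 -0.31814517  0.1497767 ] [ 9.99999031e-01 -6.84985205e-04 -1.21185891e-03] 73.50779967087556 0.0
wrist ball2 0.78 [ 0.476 -0.356  0.03 ] [321 232]
wrist ball2 0.56 [ 0.325 -0.246  0.021] [145 108]
wrist loupe 0.64 [ 0.533 -0.309  0.002] [380 175]
top ball2 0.59 [0.499 0.049 0.027] [293 207]
top ball2 0.53 [0.553 0.092 0.027] [278 188]
top ball2 0.48 [ 0.318 -0.247  0.022] [394 272]
top ball2 0.44 [ 0.55  -0.004  0.024] [312 190]
top ball2 0.44 [ 0.378 -0.2    0.024] [378 250]
```

Request:
servo_tool:
  rows:
    - [-0.5,0.01,0.4,0,-0.6]
    - [-0.5,0.01,0.9,0,-0.6]
    - [-0.5,0.01,0.9,0,-0.6]

```text
time: 52.85
tcp_pos: [0.4728, -0.3566, 0.0758]
tool_rot: [[0.0, 1.0, -0.006], [1.0, 0.0, 0.004], [0.004, -0.006, -1.0]]
ft_force: [-0.0, -0.1, 0.2]
width: 0.802
grasp_force: 0.0
```

Request:
servo_tool:
  rows:
    - [0,0,0.4,0,-0.6]
    - [0,0,0.7,0,-0.6]
    - [0,0,0.815,0,-0.6]
    - [0,0,0.815,0,0]
    - [0,0,0.815,0,1]
    - [0,0,0.815,0,1]
    - [0,0,0.815,0,1]
    - [0,0,0.815,0,1]

```text
time: 53.85
tcp_pos: [0.4757, -0.3594, 0.0147]
tool_rot: [[0.001, 1.0, 0.001], [1.0, -0.001, -0.001], [-0.001, 0.001, -1.0]]
ft_force: [-0.2, 1.0, 6.3]
width: 0.506
grasp_force: 30.0
```

Request:
servo_tool:
  rows:
    - [0,0,-0.1,0,1]
    - [0,0,-0.4,0,1]
    - [0,0,-0.7,0,1]
    - [0,0,-1,0,1]
    - [0,0,-1,0,1]

```text
time: 54.48
tcp_pos: [0.4764, -0.3599, 0.0956]
tool_rot: [[0.001, 1.0, 0.004], [1.0, -0.0, -0.002], [-0.002, 0.004, -1.0]]
ft_force: [0.2, 0.1, -0.9]
width: 0.508
grasp_force: 30.0
```

Request:
servo_tool:
  rows:
    - [0,0,-0.4,0,1]
    - [0,0,-0.85,0,1]
    - [0,0,-0.85,0,1]

```text
time: 54.85
tcp_pos: [0.4764, -0.36, 0.1634]
tool_rot: [[0.0, 1.0, 0.004], [1.0, -0.0, -0.002], [-0.002, 0.004, -1.0]]
ft_force: [0.4, 0.3, -2.1]
width: 0.509
grasp_force: 30.0
```

Run:
```python
from h import *
s=r.read_state(); print(s['time'],s['tcp_pos'],s['tool_rot'][:,1],s['width']*92,s['grasp_force'])
cams.grab_frame('wrist'); lm('wrist','ball2')
```

```text
54.85 [ 0.47642271 -0.35998583  0.16336517] [ 9.99993349e-01 -4.84572230e-04  3.61481632e-03] 46.80801319331581 29.999761283397675
wrist ball2 0.92 [ 0.322 -0.244  0.019] [140  55]
wrist ball2 0.6 [ 0.473 -0.357  0.174] [316 266]
```

Request:
servo_tool:
  rows:
    - [0.25,0.02,0,0,1]
    - [0.6,0.05,0,0,1]
    - [1,0.075,0,0,1]

```text
time: 55.32
tcp_pos: [0.4802, -0.2762, 0.1598]
tool_rot: [[0.0, 1.0, -0.003], [1.0, -0.0, 0.002], [0.002, -0.003, -1.0]]
ft_force: [0.8, -0.4, -1.0]
width: 0.51
grasp_force: 30.0
```

Request:
servo_tool:
  rows:
    - [0.35,0.02,0,0,1]
    - [0.7,0.05,0,0,1]
    - [1,0.075,0,0,1]

```text
time: 55.7
tcp_pos: [0.4862, -0.1955, 0.16]
tool_rot: [[-0.002, 1.0, -0.003], [1.0, 0.002, 0.002], [0.002, -0.003, -1.0]]
ft_force: [-0.6, 0.1, -1.1]
width: 0.505
grasp_force: 30.0
```

Request:
servo_tool:
  rows:
    - [0.35,0.02,0,0,1]
    - [0.7,0.05,0,0,1]
    - [1,0.075,0,0,1]

```text
time: 56.08
tcp_pos: [0.4918, -0.1158, 0.1601]
tool_rot: [[-0.002, 1.0, -0.003], [1.0, 0.002, 0.001], [0.001, -0.003, -1.0]]
ft_force: [0.4, -0.1, -0.6]
width: 0.507
grasp_force: 30.0
```

Request:
servo_tool:
  rows:
    - [0.35,0.02,0,0,1]
    - [0.7,0.05,0,0,1]
    - [1,0.075,0,0,1]
    - [1,0.075,0,0,1]
    - [1,0.075,0,0,1]

```text
time: 56.7
tcp_pos: [0.4982, -0.039, 0.1608]
tool_rot: [[0.0, 1.0, -0.002], [1.0, -0.0, -0.0], [-0.0, -0.002, -1.0]]
ft_force: [0.5, -1.4, -1.2]
width: 0.511
grasp_force: 30.0
```

Request:
servo_tool:
  rows:
    - [0,0,0.2,0,1]
    - [0,0,0.4,0,1]
    - [0,0,0.6,0,1]
    - [0,0,0.8,0,1]
    - [0,0,1,0,1]
    - [0,0,1,0,1]

```text
time: 57.45
tcp_pos: [0.4979, -0.0389, 0.0799]
tool_rot: [[0.0, 1.0, -0.003], [1.0, -0.0, 0.0], [0.0, -0.003, -1.0]]
ft_force: [-0.4, 0.4, -2.2]
width: 0.507
grasp_force: 30.0
```

Request:
servo_tool:
  rows:
    - [0,0,0.15,0,1]
    - [0,0,0.3,0,1]
    - [0,0,0.45,0,1]
    - [0,0,0.6,0,1]
    - [0,0,0.7,0,1]
    - [0,0,0.7,0,1]
    - [0,0,0.7,0,1]

```text
time: 58.32
tcp_pos: [0.4995, -0.039, 0.0257]
tool_rot: [[0.0, 1.0, 0.0], [1.0, -0.0, -0.0], [-0.0, 0.0, -1.0]]
ft_force: [-0.2, 0.6, -1.4]
width: 0.51
grasp_force: 30.0
```

Request:
servo_tool:
  rows:
    - [0,0,0.025,0,1]
    - [0,0,0.05,0,1]
    - [0,0,0.07,0,1]
    - [0,0,0.085,0,1]
    - [0,0,0.1,0,1]
    - [0,0,0.108,0,1]
    - [0,0,0.108,0,1]
    - [0,0,0.108,0,1]

```text
time: 59.32
tcp_pos: [0.4992, -0.0389, 0.0169]
tool_rot: [[0.0, 1.0, 0.0], [1.0, -0.0, 0.0], [0.0, 0.0, -1.0]]
ft_force: [1.1, 0.1, -1.6]
width: 0.507
grasp_force: 30.0
```

Request:
servo_tool:
  rows:
    - [0,0,0,0,0]
    - [0,0,0,0,-0.2]
    - [0,0,0,0,-0.4]
    - [0,0,0,0,-0.4]
    - [0,0,-0.3,0,-0.4]
    - [0,0,-0.6,0,-0.4]
    - [0,0,-1,0,-0.4]
    - [0,0,-1,0,-0.4]

```text
time: 60.32
tcp_pos: [0.5014, -0.039, 0.0993]
tool_rot: [[0.0, 1.0, 0.005], [1.0, -0.0, 0.0], [0.0, 0.005, -1.0]]
ft_force: [-0.0, -0.2, -0.0]
width: 0.703
grasp_force: 0.0
```

Request:
servo_tool:
  rows:
    - [0,0,-0.5,0,-0.4]
    - [0,0,-1,0,-0.4]
    - [0,-1,-1,0,-0.4]
    - [0,-1,-1,0,-0.4]
    - [0,-1,-1,0,-0.4]
    - [0,-1,-1,0,-0.4]

```text
time: 61.08
tcp_pos: [0.4206, -0.0388, 0.1769]
tool_rot: [[0.0, 1.0, 0.001], [1.0, -0.0, -0.0], [-0.0, 0.001, -1.0]]
ft_force: [0.8, 0.3, -0.8]
width: 0.703
grasp_force: 0.0
```

Run:
```python
from h import *
s=r.read_state(); print(s['time'],s['tcp_pos'],s['width']*92,s['grasp_force'])
cv2.imwrite('pics/scene9.png',cams.grab_frame('scene')); lm('scene','ball2'); lm('scene','hook_bar'); lm('scene','hook_tip');lm('scene','ring')
cams.grab_frame('top'); lm('top','ball2'); lm('top','gauge');lm('top','loupe')
```

```text
61.075 [ 0.42057981 -0.03881374  0.17690594] 64.71347675688054 0.0
scene ball2 0.79 [0.498 0.051 0.027] [349 239]
scene ball2 0.75 [ 0.499 -0.038  0.031] [317 230]
scene ball2 0.74 [ 0.378 -0.196  0.022] [281 196]
scene ball2 0.6 [0.549 0.097 0.03 ] [360 254]
scene ball2 0.52 [0.552 0.004 0.029] [325 247]
scene ball2 0.49 [ 0.318 -0.243  0.024] [275 181]
scene hook_bar 0.69 [0.56  0.404 0.185] [499 238]
scene hook_tip 0.46 [0.506 0.413 0.229] [510 208]
scene ring 0.82 [0.302 0.213 0.005] [423 216]
scene ring 0.68 [0.317 0.35  0.005] [472 230]
top ball2 0.7 [0.55  0.092 0.025] [279 189]
top ball2 0.65 [ 0.318 -0.243  0.024] [393 272]
top ball2 0.61 [0.499 0.047 0.028] [294 207]
top ball2 0.59 [ 0.377 -0.198  0.024] [378 251]
top ball2 0.5 [0.548 0.002 0.024] [309 190]
top gauge 0.61 [0.555 0.399 0.187] [154 176]
top gauge 0.51 [ 0.529 -0.234  0.002] [389 199]
top loupe 0.63 [ 0.528 -0.307 -0.001] [413 200]
```

View pics/scene9.png

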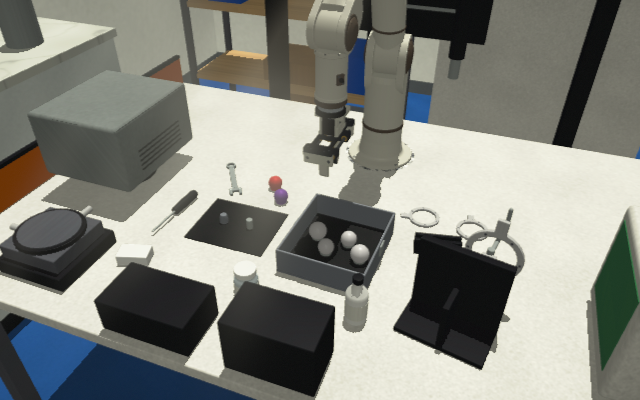

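All four balls lie in the case (317–360, 230–255). The mat holds only the gauge and loupe, and the ring hangs tab up (505,235).

```bash
python3 -c "
from bench import r
print(r.job_done())"
```

```text
the job is handed in; nothing more can be done
None
```

The job is handed in, with no verdict returned: the hook is swung out square, the ring hangs on it tab up, all four white balls lie in the case, and nothing else was picked up or bumped that I could see.

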